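# Stow the divider boards from a returned tote and book them in

### The arm

A 6-joint arm with a two-finger parallel gripper is mounted at the origin on the work surface. World frame = base frame: x ahead of the robot, y to its left, z up, the work surface at z = 0. Lengths are in m, angles in rad, forces in N, time in s.
With the tool pointing down it reaches from about 0.25 to 0.775 m from the base axis. Payload 4 kg.
Tool frame: the origin (TCP) lies at the very end of the fingers, on their centre line; the grasp point (between the pads) lies 19 mm behind it; z points along the fingers, y is the line along which they close (so a half turn about z gives the same grasp; the last joint's range is limited). The gripper opens to 94 mm and grips with 3 to 60 N. Pads are 16 mm wide; open, the fingers measure 119 mm over their backs; the gripper's body (75 mm by 177 mm) begins 78 mm behind the grasp point.
Start: joints at [1.038, 0.087, 1.371, -0, 1.684, -0.103], TCP at [0.229, 0.5, 0.206] pointing down, gripper open.
Joint ranges: [-3.1, 3.1], [-0.76, 2.03], [0.27, 2.55], [-1.08, 4.22], [0.17, 2.65], [-2.57, 2.57]. Speed limits (rad/s): [2.79, 2.79, 3.14, 3.14, 3.14, 3.14].

### API

Orientations are given as [roll, pitch, yaw] about the fixed x, y, z axes, in that order (R = Rz(yaw) Ry(pitch) Rx(roll)).
In Python, from bench import robot gives the robot as it stands. The module is installed in compiled form; this text tells all that it offers.
- The arm moves only by the tool move_arm, never from a script. Its argument "deltas" is one flat list of numbers, 7 for each row, row after row: the turn, a rotation vector about the tool's x, y, z in rad, then the shift along the tool's x, y, z in cm, then the closure, from -1 (fully open) to 1 (shut). A call has 1 to 8 rows; each row is the pose to reach, as a shift and turn from the pose commanded when the call began, along the tool's axes at that moment; what a row does not reach only later rows make up. A row lasts 1/10 s, in which the tool goes at most 50 mm and 8.59 degrees, less where a joint would pass 70% of its speed; a pose out of reach is approached as far as the arm can. A call with a gripper value outside its range is refused whole. The fingers move at their own pace and stop on an object; the grip force is fixed at half the most. Time passes only in rows, so rows that repeat a pose let the fingers close. It gives the time, the measured TCP pose, the force, the opening and the grip force at its end, in the units of the state.
- robot.get_obs(): the state, without advancing time (a new reading comes with each control period).
- robot.snapshot(name): name is "scene" or "top" or "wrist"; returns a dict with "image" (480x640x3 uint8, red, green, blue), "depth" (480x640 float32, m along the optical axis (not along the pixel's ray), 0 where there is no reading), "fov_y" (degrees; the focal length in pixels is half the picture's height over the tangent of half this angle, whatever the lens; pixels are square), "cx", "cy" (the principal point, pixels), "D" ([k1, k2, p1, p2, k3] as OpenCV has them; the pictures are not rectified), "origin" and "orientation" of the camera in the world; the wrist camera has in their place "T_tool_cam" (4x4, takes a point from camera to tool coordinates, whose origin is the TCP and whose axes are the flange's). Camera axes: x right, y up, looking along -z (the intrinsics and any distortion apply to the point x, -y, -z); pixel columns grow to the right and rows downward; lengths in m; the calibration is good to about 2 mm. A picture is of the moment at which its call begins: read the wrist's pose just before it.
- robot.close_job(): hands the job in; it is judged then, once.
The state is a dict: "time": time; "joint_positions": joint angles; "qvel": joint speeds; "joint_torque": joint torques, N m; "tool_pos": TCP position; "ee_rot": TCP orientation; "wrist_force": force on the tool from outside, world axes, zero at the start; "wrist_torque": the same for the moment, N m; "width": finger opening in m; "finger_force": force on a finger pad.
Only numpy, scipy, OpenCV 4.12 (cv2) and the standard library are available. Lean on these libraries where they do the work, as an engineer would, in place of code of your own. Each camera call takes 0.05 s, during which the arm holds its last target. There are 200 camera calls.

### The job

Put the returned tote's grey divider boards away in the stacker: the one stuck askew in the tote must first be turned square with the tote, without forcing it, so that its corners come out from under the lugs, and then be lifted out; tuck it and every loose board on the bench flat under the stacker's weighted hold-down arm, on top of the board already there, each pushed in endways until it meets the backstop. When all are stowed, take the scanner, hold its window steadily about 10 cm off the label on the stacker and pointing at it for a good second, and lay the scanner back on its rest. Leave the gears, tools and other things on the bench alone.

Things in the scene. Friction and masses are not known exactly. Their poses are not given: they have to be found in the camera images.
- board_stuck: Flat grey plastic divider board, 170 x 62 x 8 mm, 80 g; origin at its centre, x along its length, z through its thickness; both faces are alike. At the start it lies askew (about 40 degrees) on the tote's inlay, two opposite corners under lugs with 7 mm of air above: it cannot be lifted until turned parallel to the tote's long side.
- board_a: Flat grey plastic divider board, 170 x 62 x 8 mm, 80 g; origin at its centre, x along its length, z through its thickness; both faces are alike. Starts loose and flat on the bench (may be absent).
- board_b: Flat grey plastic divider board, 170 x 62 x 8 mm, 80 g; origin at its centre, x along its length, z through its thickness; both faces are alike. Starts loose and flat on the bench (may be absent).
- board_c: Flat grey plastic divider board, 170 x 62 x 8 mm, 80 g; origin at its centre, x along its length, z through its thickness; both faces are alike. Starts loose and flat on the bench (may be absent).
- board_stowed: Flat grey plastic divider board, 170 x 62 x 8 mm, 80 g; origin at its centre, x along its length, z through its thickness; both faces are alike. Already stowed on the stacker's deck, under the arm.
- tote: Fixed open grey tote, outside 300 (x) x 200 (y) x 75 mm; origin at the centre of its underside, z up. Inside 262 x 162 mm; a flat inlay fills it to 30 mm above the bench. Four lugs on the long walls reach 14 mm inwards (inner edges at y = +-67 mm), spanning |x| = 20 to 74 mm, 45 to 51 mm above the bench.
- stacker: Fixed stacker; origin at bench level under the centre of a fully stowed board (length along x, goes in along +x). Deck x = -130 to 200, y = -108 to 60 mm, top 10 mm above the bench. Backstop at x = 85 mm, 72 mm high. Guides at y = +-39 mm for x = 22 to 82 mm, 68 mm high, mouths flaring to +-50 mm at x = 0; sides open behind that.
- hold_arm: Stacker's steel hold-down arm, free to swing up; falls back and presses on the pile with about 2 N. Origin on its hinge at stacker (170, 0, 55) mm, reaching to -x. At its end a round toe and a lead-in plate, both 44 mm wide; the plate slopes up (18 to 32 degrees) to a tip 16 mm or more above the pile at stacker x = -7 mm. A board slid in along the pile lifts it with a few N.
- toe (a point): Lowest point of the arm's round toe, where it rests on the pile, at stacker x = 45 mm.
- label (a point): Centre of the white bar-code label, 66 x 44 mm, lying face up on the stacker's deck at x = 0, y = -80 mm, 12 mm above the bench.
- scanner: Hand scanner, 0.18 kg, on its rest. Origin under its middle at its lowest edge, x along the handle towards the head, z up. Black handle x = -95 to 35 mm, 34 mm wide, z = 20 to 46 mm; light grey head 62 mm wide, x = 26 to 84 mm, z = 0 to 57 mm, window on its lower front face; tail foot at x = -84 mm from z = 0. Balance point near x = 0.
- window (a point): Centre of the scanner's window, at (65, 0, 11) mm in the scanner's frame. It looks along (0.5, 0, -0.866) in that frame: forward and 60 degrees down when the handle is level.
- aim (a point): The point 100 mm in front of the window along its line of sight, at (115, 0, -75.6) mm in the scanner's frame: bring it onto the label's centre.
- rest: Fixed black rubber rest for the scanner, 210 x 86 mm, top 6 mm above the bench, with lips 14 mm high along its long sides (inside width 78 mm). Origin at the centre of its underside, x along its length; the scanner lies along it with its origin over the centre.
- gear_1: Loose steel gear wheel on the bench, 72 mm across, 38 mm high: a bystander, to be left alone; origin at the centre of its underside.
- gear_2: Loose steel gear wheel on the bench, 60 mm across, 46 mm high: a bystander, to be left alone; origin at the centre of its underside.
- gear_3: Loose steel gear wheel near the robot, 80 mm across, 34 mm high: a bystander, to be left alone; origin at the centre of its underside.
- screwdriver: Screwdriver lying along the back: a bystander, to be left alone; origin at the centre of its underside.
- oil_bottle: Small bottle, 60 mm across, 150 mm high, at the back: a bystander, to be left alone; origin at the centre of its underside.
- parts_cup: Steel cup, 76 mm across, 80 mm high, at the back: a bystander, to be left alone; origin at the centre of its underside.
Things that resemble listed ones, but are neither listed nor needed, are in the scene too. What is shaped like the board_stuck but black or red is not meant.

How it is judged:
By the outcome, as a careful person would: the job done as asked, in the order asked, and still so for the second after the job is handed in, with the robot touching nothing.
Of board_a, board_b, board_c only 2 to 3 are there at a start; the rules pass over those that are not, and their reading is None.
At some moment in a run one of board_a, board_b, board_c may be knocked a few centimetres aside while the robot is not near it.
Once in a run the grip may slacken for a moment while it holds something.
It also fails if it takes over 210 s, if anything falls off the work surface, if the arm or the gripper's body presses on something with over 40 N, if the wrist force passes 120 N, or if a joint passes its speed limit or range.

## Working session

There is one attempt and no reset: what is moved stays moved. The work goes in short steps, Python scripts to look and compute and a tool call to move; the robot and the scene stay as the last step left them, time stands still between calls to the robot, and variables do not carry over. Pictures are saved under pics/ and viewed, at most 14 in all, crops included, and the job is handed in when it is done.

Besides the shell and the picture viewer there is one more tool, called after "Emit:" by a JSON object that holds its "method" and its "body". move_arm: Moves the arm, as the interface text tells. Its arguments: {"type":"object","properties":{"deltas":{"type":"array","items":{"type":"number"}}},"required":["deltas"]}

```bash
mkdir -p pics; cat > h.py <<'E'
import numpy as np, cv2
from scipy.spatial.transform import Rotation as R
from bench import robot
def rpy(r): return R.from_euler('xyz',r).as_matrix()
def snap(name,save=None):
    o=robot.get_obs(); s=robot.snapshot(name)
    if name=='wrist':
        T=np.eye(4);T[:3,:3]=rpy(o['ee_rot']);T[:3,3]=o['tool_pos'];T=T@np.array(s['T_tool_cam'])
    else:
        T=np.eye(4);q=np.array(s['orientation']);T[:3,:3]=rpy(q) if q.shape==(3,) else (q if q.shape==(3,3) else R.from_quat(q).as_matrix());T[:3,3]=s['origin']
    f=240/np.tan(np.radians(s['fov_y'])/2)
    s['T']=T;s['K']=np.array([[f,0,s['cx']],[0,f,s['cy']],[0,0,1.]])
    if save: cv2.imwrite('pics/'+save,s['image'][:,:,::-1])
    return s
def rays(s,uv):
    n=cv2.undistortPoints(np.array(uv,float).reshape(-1,1,2),s['K'],np.array(s['D'],float)).reshape(-1,2)
    return np.c_[n[:,0],-n[:,1],-np.ones(len(n))]
def onz(s,uv,z):
    d=rays(s,uv)@s['T'][:3,:3].T;o=s['T'][:3,3]
    return o+d*((z-o[2])/d[:,2])[:,None]
def cloud(s):
    v,u=np.mgrid[:480,:640]
    p=rays(s,np.c_[u.ravel(),v.ravel()])*s['depth'].reshape(-1,1)
    return (p@s['T'][:3,:3].T+s['T'][:3,3]).reshape(480,640,3)
def px(s,P):
    P=np.atleast_2d(P);c=(P-s['T'][:3,3])@s['T'][:3,:3]
    c=c*[1,-1,-1]
    return cv2.projectPoints(c,np.zeros(3),np.zeros(3),s['K'],np.array(s['D'],float))[0].reshape(-1,2)
def mv(pos,yaw=None,pitch=None,Rt=None):
    "tool-frame rotvec, cm shift from current measured pose"
    o=robot.get_obs();A=rpy(o['ee_rot'])
    sh=A.T@(np.array(pos)-o['tool_pos'])*100
    if Rt is None: Rt=A
    return R.from_matrix(A.T@Rt).as_rotvec().round(3),sh.round(2)
E
python3 - <<'E'
from h import *
s=snap('top','top.png');t=snap('scene','scene.png')
for a in(s,t):print({k:a[k] for k in('fov_y','cx','cy','D','origin','orientation')})
print(robot.get_obs())
np.save('top.npy',cloud(s))
E
```

```text
{'fov_y': 57.55715548004307, 'cx': 320.13023797429344, 'cy': 234.5237087422963, 'D': array([-0.06141602,  0.        ,  0.        ,  0.        ,  0.        ]), 'origin': array([ 0.29832668, -0.12765269,  1.18091517]), 'orientation': array([ 0.18086048, -0.00716646, -1.56388463])}
{'fov_y': 53.28722000631589, 'cx': 322.1058770108502, 'cy': 246.58585412748567, 'D': array([-0.07574793,  0.        ,  0.        ,  0.        ,  0.        ]), 'origin': array([ 1.35964006, -0.34230987,  0.76851906]), 'orientation': array([ 0.8751511 , -0.01827382,  1.31814828])}
{'time': 0.1, 'joint_positions': array([ 1.03790128e+00,  8.78731723e-02,  1.37206649e+00, -1.85652475e-05,
        1.68357326e+00, -1.03101833e-01]), 'qvel': array([ 0.00035003, -0.00164778, -0.00411242,  0.00156618,  0.00103155,
        0.00087881]), 'joint_torque': array([ 3.03021450e-03, -3.41247511e+01, -3.03303444e+01,  7.20599550e-02,
        3.03449796e-02, -1.19804204e-04]), 'tool_pos': array([0.2289442 , 0.49956255, 0.20444412]), 'ee_rot': array([-3.13968069e+00, -1.79278667e-04,  2.71179719e+00]), 'wrist_force': array([0.04649433, 0.23174385, 0.98546653]), 'wrist_torque': array([ 0.0112092 , -0.00059169,  0.06273014]), 'finger_force': 0.0, 'width': 0.09404490788246044}
```

View pics/top.png

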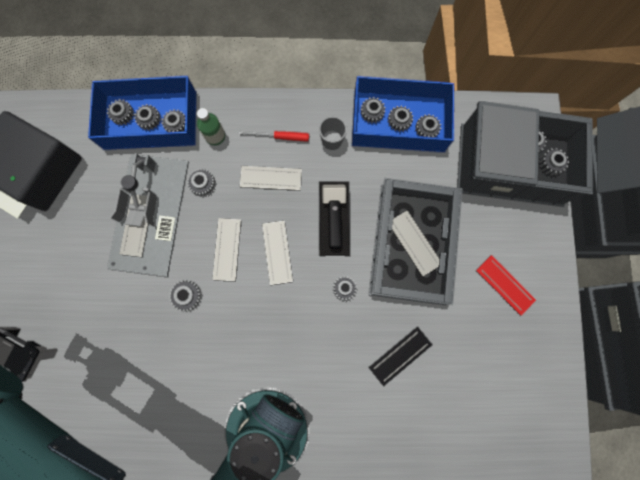

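View pics/scene.png

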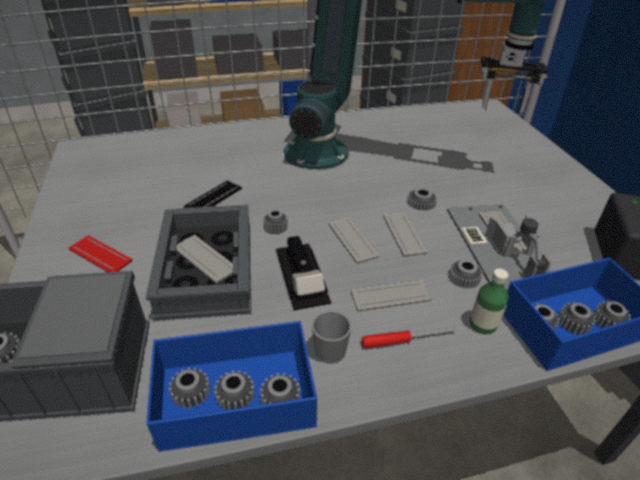

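```bash
python3 - <<'E'
from h import *
s=snap('top');im=s['image'];P=cloud(s)
hsv=cv2.cvtColor(im,cv2.COLOR_RGB2HSV)
m=((hsv[...,1]<40)&(hsv[...,2]>188)).astype(np.uint8);m[:, :100]=0;m[:70]=0;m[350:]=0
m=cv2.morphologyEx(m,cv2.MORPH_OPEN,np.ones((3,3)))
n,l,st,c=cv2.connectedComponentsWithStats(m)
for i in range(1,n):
    if st[i,4]<120: continue
    cn=cv2.findContours((l==i).astype(np.uint8),0,1)[0][0].reshape(-1,2)
    z=np.median(P[l==i][:,2]); w=onz(s,cn,z)
    r=cv2.minAreaRect((w[:,:2]*1000).astype(np.float32))
    print(c[i].round(),st[i,4],'z',z.round(4),np.round(r[0]),np.round(r[1]),round(r[2],1))
def show(x0,x1,y0,y1,step):
    z=P[y0:y1:step,x0:x1:step,2]*1000; print(z.round().astype(int))
crop=lambda a,x0,x1,y0,y1,k:cv2.resize(a[y0:y1,x0:x1,::-1],None,fx=k,fy=k,interpolation=cv2.INTER_CUBIC)
a=crop(im,95,215,140,290,4);b=crop(im,365,465,170,320,4)
cv2.imwrite('pics/c1.png',np.hstack([a[:600],b[:600,:320]])) 
E
```

```text
[270. 178.] 906 z 0.0083 [674.   7.] [166.  58.] 87.1
[226. 249.] 1267 z 0.0081 [472. 121.] [ 58. 167.] 87.1
[277. 252.] 1317 z 0.0082 [464. -17.] [168.  58.] 8.9
```

View pics/c1.png

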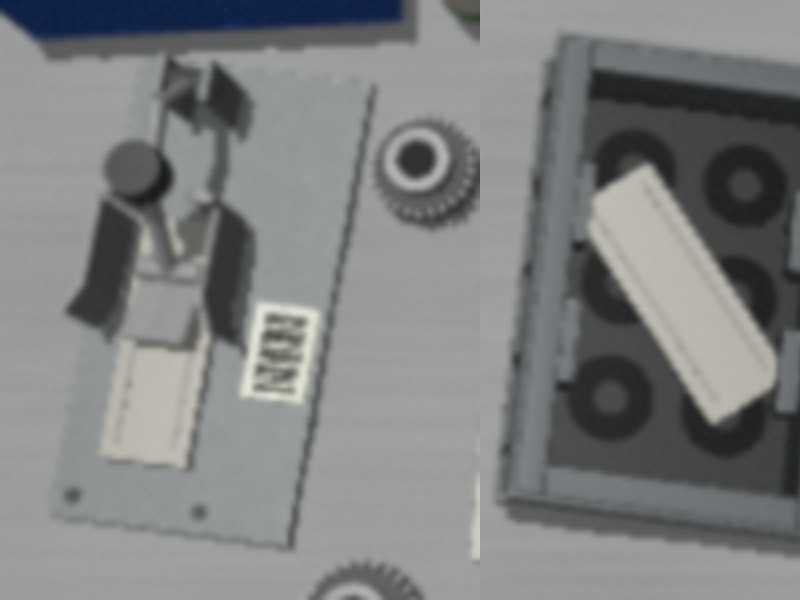

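```bash
python3 - <<'E'
from h import *
s=snap('top')
A=lambda q:np.array(q)/4+[95,140]
B=lambda q:(np.array(q)-[480,0])/4+[365,170]
def fit(model,w):
    m=np.array(model,float);w=w[:,:2]*1000
    mc=m.mean(0);wc=w.mean(0);H=(m-mc).T@(w-wc);U,S,V=np.linalg.svd(H);r=V.T@np.diag([1,np.linalg.det(V.T@U.T)])@U.T
    t=wc-r@mc;print('t',t.round(1),'yaw',np.degrees(np.arctan2(r[1,0],r[0,0])).round(2),'res',(w-(m@r.T+t)).round(1).tolist())
fit([[200,-108],[-130,-108],[-130,60]],onz(s,A([[375,85],[293,547],[52,517]]),.01))
print(onz(s,A([[280,353]]),.012),onz(s,A([[101,457],[190,467]]),.018))
t=np.array([[385.5,179.5],[370,296],[462,190],[450,306]])
fit([[150,100],[-150,100],[150,-100],[-150,-100]],onz(s,t,.075))
w=onz(s,B([[650,162],[590,205],[777,360],[715,425]]),.038);print(w.round(3))
fit([[85,-31],[85,31],[-85,-31],[-85,31]],w)
# rest & scanner
P=cloud(s)
for u,v in [(334,190),(335,205),(335,220),(335,240)]: print(P[v,u].round(3))
w=onz(s,[[320,182],[350,182],[320,255],[351,256]],.006);print(w.round(3))
fit([[105,43],[105,-43],[-105,43],[-105,-43]],w)
E
```

```text
t [534.  367.1] yaw -6.29 res [[-1.1, 0.3], [0.6, -0.5], [0.5, 0.2]]
[[0.52611762 0.29082837 0.012     ]] [[0.45222819 0.40685652 0.018     ]
 [0.44606212 0.34483411 0.018     ]]
t [ 484.5 -384.6] yaw -8.1 res [[2.8, 0.8], [-5.6, 3.8], [4.6, -4.2], [-1.8, -0.4]]
[[ 0.575 -0.37   0.038]
 [ 0.545 -0.328  0.038]
 [ 0.441 -0.45   0.038]
 [ 0.398 -0.408  0.038]]
t [ 490.  -388.9] yaw 30.94 res [[-3.6, 2.2], [-1.8, -9.6], [8.4, 8.8], [-3.0, -1.5]]
[ 0.624 -0.17   0.06 ]
[ 0.586 -0.173  0.05 ]
[ 0.545 -0.173  0.049]
[ 0.491 -0.173  0.051]
[[ 0.663 -0.133  0.006]
 [ 0.663 -0.217  0.006]
 [ 0.457 -0.135  0.006]
 [ 0.455 -0.219  0.006]]
t [ 559.4 -175.9] yaw 0.29 res [[-1.6, -0.8], [-1.2, 1.2], [2.6, -1.2], [0.1, 0.7]]
```

```bash
cat >> h.py <<'E'
def go(*wps,tilt=True):
    "wps: (x,y,z mm, yaw deg); prints per leg the final row (rz, dx,dy,dz) relative to leg start, splitting long legs"
    o=robot.get_obs();A=rpy(o['ee_rot']);p=np.array(o['tool_pos']);first=True
    for w in wps:
        q=np.array(w[:3])/1000;B=rpy([np.pi,0,np.radians(w[3])])
        rv=R.from_matrix(A.T@B).as_rotvec();d=q-p
        n=int(max(1,np.ceil(np.linalg.norm(d)/.36),np.ceil(np.linalg.norm(rv)/1.1)))
        for k in range(n):
            rows=np.ceil(max(np.linalg.norm(d)/n/.05,np.linalg.norm(rv)/n/.15))
            print((rv/n).round(3).tolist(),(A.T@(d/n)*100).round(2).tolist(),'rows',rows)
            A=A@R.from_rotvec(rv/n).as_matrix();p=p+d/n
E
python3 -c "
from h import *
go((490,-389,300,31))"
```

```text
[-0.0, 0.0, 0.724] [-20.25, -23.31, -3.15] rows 7.0
[-0.0, 0.0, 0.724] [-30.61, -4.06, -3.16] rows 7.0
[-0.0, 0.0, 0.724] [-25.62, 17.22, -3.17] rows 7.0
```

Emit:
{"method": "move_arm", "body": {"deltas": [0, 0, 0.1, -2.9, -3.3, -0.4, -1, 0, 0, 0.724, -20.25, -23.31, -3.15, -1, 0, 0, 0.724, -20.25, -23.31, -3.15, -1, 0, 0, 0.724, -20.25, -23.31, -3.15, -1, 0, 0, 0.724, -20.25, -23.31, -3.15, -1, 0, 0, 0.724, -20.25, -23.31, -3.15, -1, 0, 0, 0.724, -20.25, -23.31, -3.15, -1, 0, 0, 0.724, -20.25, -23.31, -3.15, -1]}}

```text
time: 1.0
tool_pos: [0.3168, 0.2019, 0.2375]
ee_rot: [3.14, 0.0, 1.983]
wrist_force: [0.3, 0.1, 0.4]
width: 0.0939
finger_force: 0.0
```

Emit:
{"method": "move_arm", "body": {"deltas": [0, 0, 0.724, -30.61, -4.06, -3.16, -1, 0, 0, 0.724, -30.61, -4.06, -3.16, -1, 0, 0, 0.724, -30.61, -4.06, -3.16, -1, 0, 0, 0.724, -30.61, -4.06, -3.16, -1, 0, 0, 0.724, -30.61, -4.06, -3.16, -1, 0, 0, 0.724, -30.61, -4.06, -3.16, -1, 0, 0, 0.724, -30.61, -4.06, -3.16, -1, 0, 0, 0.724, -30.61, -4.06, -3.16, -1]}}

```text
time: 1.8
tool_pos: [0.4035, -0.0928, 0.2678]
ee_rot: [-3.14, -0.001, 1.262]
wrist_force: [0.2, 0.9, -0.2]
width: 0.094
finger_force: 0.0
```

Emit:
{"method": "move_arm", "body": {"deltas": [0, 0, 0.724, -25.62, 17.22, -3.17, -1, 0, 0, 0.724, -25.62, 17.22, -3.17, -1, 0, 0, 0.724, -25.62, 17.22, -3.17, -1, 0, 0, 0.724, -25.62, 17.22, -3.17, -1, 0, 0, 0.724, -25.62, 17.22, -3.17, -1, 0, 0, 0.724, -25.62, 17.22, -3.17, -1, 0, 0, 0.724, -25.62, 17.22, -3.17, -1, 0, 0, 0.724, -25.62, 17.22, -3.17, -1]}}

```text
time: 2.6
tool_pos: [0.491, -0.3876, 0.2986]
ee_rot: [-3.138, -0.0, 0.541]
wrist_force: [-0.2, -0.2, -0.2]
width: 0.0941
finger_force: 0.0
```

```bash
cat >> h.py <<'E'
def boards(s,v=170,a=400,zr=(.003,.07)):
    im=s['image'];P=cloud(s);hsv=cv2.cvtColor(im,cv2.COLOR_RGB2HSV)
    m=((hsv[...,1]<45)&(hsv[...,2]>v)&(P[...,2]>zr[0])&(P[...,2]<zr[1])).astype(np.uint8)
    m=cv2.morphologyEx(m,cv2.MORPH_OPEN,np.ones((3,3)))
    n,l,st,c=cv2.connectedComponentsWithStats(m)
    for i in range(1,n):
        if st[i,4]<a: continue
        cn=cv2.findContours((l==i).astype(np.uint8),0,1)[0][0].reshape(-1,2)
        z=np.median(P[l==i][:,2]);w=onz(s,cn,z)
        r=cv2.minAreaRect((w[:,:2]*1000).astype(np.float32))
        d=r[1];ang=r[2] if d[0]>d[1] else r[2]+90
        print('px',c[i].round(),'z',z.round(4),'c',np.round(r[0],1),'LxW',round(max(d),1),round(min(d),1),'yaw',round((ang+90)%180-90,1))
E
python3 - <<'E'
from h import *
print(robot.get_obs())
s=snap('wrist','w1.png'); boards(s)
E
```

```text
{'time': 2.6, 'joint_positions': array([-7.59388005e-01,  2.66547455e-01,  9.80658630e-01,  1.06077078e-03,
        1.89774308e+00,  2.70295038e-01]), 'qvel': array([ 0.02273672, -0.0638912 ,  0.03431735,  0.00780978,  0.0116671 ,
        0.00089911]), 'joint_torque': array([-1.16589993e+00, -4.03798878e+01, -3.06331623e+01, -5.41558641e-02,
       -1.25590246e-01, -3.48914671e-02]), 'tool_pos': array([ 0.49102465, -0.38759653,  0.29856019]), 'ee_rot': array([-3.13808963e+00, -7.30068220e-05,  5.41452139e-01]), 'wrist_force': array([-0.16851573, -0.18679482, -0.21885575]), 'wrist_torque': array([0.01011146, 0.12881052, 0.03756815]), 'finger_force': 0.0, 'width': 0.09407759047511767}
px [39. 65.] z 0.0079 c [461.5 -17.1] LxW 164.9 61.4 yaw 8.9
px [208.  11.] z 0.0489 c [ 600.  -177.2] LxW 60.1 30.4 yaw -59.1
px [295. 136.] z 0.051 c [ 546.1 -319.4] LxW 52.0 10.6 yaw -7.5
px [319. 191.] z 0.0381 c [ 502.5 -375.5] LxW 135.0 60.7 yaw 31.9
```

View pics/w1.png

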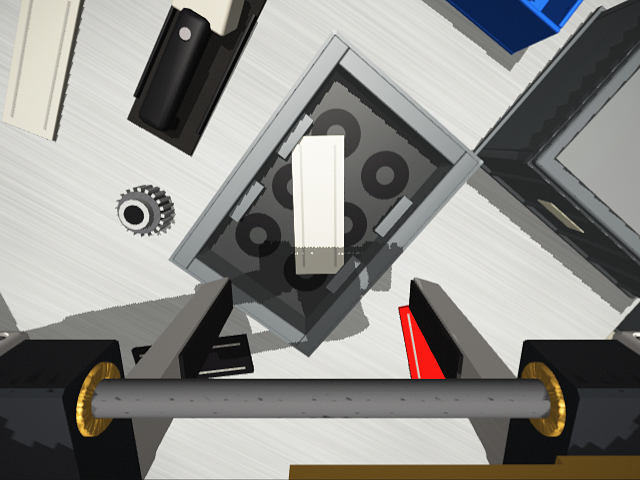

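```bash
python3 - <<'E'
from h import *
s=snap('wrist'); boards(s,90,zr=(.033,.041))
w=onz(s,[[343.5,135],[294,148],[344.5,274],[296,275]],.038)*1000;print(w.round(1))
# tote rim inner/outer corners
print((onz(s,[[336,35],[481,160],[309,356],[170,261]],.075)*1000).round(1))
go((488,-389,100,31),(488,-389,34,31))
E
```

```text
px [319. 204.] z 0.0381 c [ 487.3 -385.3] LxW 169.4 61.2 yaw 32.0
[[ 575.9 -365.3   38. ]
 [ 533.7 -323.6   38. ]
 [ 431.4 -457.1   38. ]
 [ 398.1 -404.5   38. ]]
[[ 651.2 -307.    75. ]
 [ 628.9 -504.4   75. ]
 [ 326.1 -467.8   75. ]
 [ 350.9 -265.2   75. ]]
[-0.001, -0.001, 0.002] [-0.38, 0.14, 20.05] rows 5.0
[-0.0, -0.0, 0.0] [-0.0, -0.0, 6.6] rows 2.0
```

Emit:
{"method": "move_arm", "body": {"deltas": [0, 0, -0.017, -0.2, -0.39, 4, -0.9, 0, 0, -0.017, -0.2, -0.39, 9, -0.9, 0, 0, -0.017, -0.2, -0.39, 14, -0.9, 0, 0, -0.017, -0.2, -0.39, 18, -0.9, 0, 0, -0.017, -0.2, -0.39, 21, -0.9, 0, 0, -0.017, -0.2, -0.39, 22, -0.9, 0, 0, -0.017, -0.2, -0.39, 22, -0.9]}}

```text
time: 3.4
tool_pos: [0.4857, -0.3841, 0.0798]
ee_rot: [-3.139, 0.0, 0.559]
wrist_force: [0.7, -0.2, 0.9]
width: 0.0891
finger_force: 0.0
```

```bash
python3 - <<'E'
from h import *
s=snap('wrist','w2.png'); boards(s,90,zr=(.033,.041))
go((487.3,-385.3,33,32))
E
```

```text
px [325. 250.] z 0.0381 c [ 488.2 -385.1] LxW 167.4 61.7 yaw 31.8
px [ 13. 271.] z 0.034 c [ 373.3 -215.6] LxW 48.1 16.7 yaw 18.6
[0.001, -0.001, -0.0] [0.06, 0.01, 4.88] rows 1.0
```

Emit:
{"method": "move_arm", "body": {"deltas": [0, 0, 0, 0.15, 0, 2.5, -0.9, 0, 0, 0, 0.15, 0, 4.6, -0.9, 0, 0, 0, 0.15, 0, 4.7, -0.6, 0, 0, 0, 0.15, 0, 4.7, 1, 0, 0, 0, 0.15, 0, 4.7, 1, 0, 0, 0, 0.15, 0, 4.7, 1, 0, 0, 0, 0.15, 0, 4.7, 1, 0, 0, 0, 0.15, 0, 4.7, 1]}}

```text
time: 4.25
tool_pos: [0.4884, -0.3866, 0.0357]
ee_rot: [3.138, -0.001, 0.557]
wrist_force: [0.4, 1.1, 7.5]
width: 0.061
finger_force: 30.0
```

```bash
python3 - <<'E'
from h import *
o=robot.get_obs();print(o['tool_pos'],o['ee_rot'],o['wrist_force'],o['wrist_torque'],o['width'],o['finger_force'])
E
```

```text
[ 0.48838555 -0.3866267   0.03568285] [ 3.13795575e+00 -1.28809870e-03  5.56786743e-01] [0.39037421 1.07872629 7.48871503] [ 0.14295509  0.16575237 -0.00061596] 0.06100145889515425 30.0065016746521
```

Emit:
{"method": "move_arm", "body": {"deltas": [0, 0, 0, 0, 0, -0.15, 1, 0, 0, 0, 0, 0, -0.3, 1, 0, 0, 0, 0, 0, -0.3, 1, 0, 0, 0, 0, 0, -0.3, 1]}}

```text
time: 4.65
tool_pos: [0.487, -0.3856, 0.0359]
ee_rot: [-3.141, 0.0, 0.557]
wrist_force: [0.6, 0.4, -0.1]
width: 0.0609
finger_force: 30.0
```

```bash
python3 - <<'E'
from h import *
o=robot.get_obs();print(o['tool_pos'],o['ee_rot'],o['wrist_force'],o['wrist_torque'],o['width'],o['finger_force'])
s=snap('wrist','w3.png');P=cloud(s)
for u,v in [(300,120),(320,180),(340,120),(330,240),(330,300)]: print(P[v,u].round(4),s['image'][v,u])
E
```

```text
[ 0.48698569 -0.38556959  0.03590724] [-3.14068870e+00  2.53996407e-04  5.56732027e-01] [ 0.63790127  0.35161765 -0.13593663] [-0.03520512  0.18652463 -0.02477699] 0.0608992365970544 29.999505579471588
[ 0.5562 -0.3305  0.0296] [88 87 85]
[ 0.5377 -0.3533  0.0377] [248 246 239]
[ 0.5665 -0.3468  0.0284] [75 71 73]
[ 0.5151 -0.3732  0.0383] [246 244 236]
[ 0.4875 -0.3907  0.0384] [145 143 130]
```

View pics/w3.png

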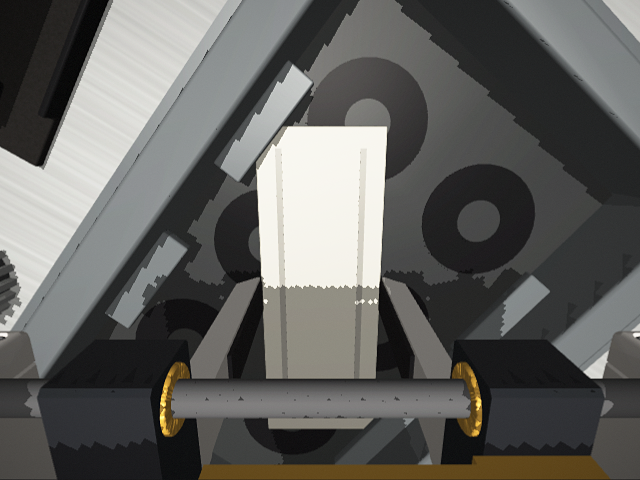

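Emit:
{"method": "move_arm", "body": {"deltas": [0, 0, 0.04, 0, 0, 0, 1, 0, 0, 0.09, 0, 0, 0, 1, 0, 0, 0.14, 0, 0, 0, 1, 0, 0, 0.19, 0, 0, 0, 1, 0, 0, 0.24, 0, 0, 0, 1, 0, 0, 0.29, 0, 0, 0, 1, 0, 0, 0.33, 0, 0, 0, 1, 0, 0, 0.342, 0, 0, 0, 1]}}

```text
time: 5.5
tool_pos: [0.4872, -0.3856, 0.0359]
ee_rot: [-3.141, 0.0, 0.214]
wrist_force: [0.7, -0.0, -0.6]
width: 0.0612
finger_force: 30.0
```

Emit:
{"method": "move_arm", "body": {"deltas": [0, 0, 0.04, 0, 0, 0, 1, 0, 0, 0.09, 0, 0, 0, 1, 0, 0, 0.14, 0, 0, 0, 1, 0, 0, 0.19, 0, 0, 0, 1, 0, 0, 0.24, 0, 0, 0, 1, 0, 0, 0.29, 0, 0, 0, 1, 0, 0, 0.33, 0, 0, 0, 1, 0, 0, 0.342, 0, 0, 0, 1]}}

```text
time: 6.3
tool_pos: [0.4871, -0.3856, 0.0359]
ee_rot: [-3.141, 0.0, -0.127]
wrist_force: [0.2, 0.3, -1.2]
width: 0.0611
finger_force: 30.0
```

```bash
python3 - <<'E'
from h import *
o=robot.get_obs();print(o['tool_pos'],o['ee_rot'],o['wrist_force'],o['wrist_torque'],o['width'],o['finger_force'])
s=snap('wrist','w4.png')
E
```

```text
[ 0.48714029 -0.3856032   0.0358902 ] [-3.14115308e+00  4.37310966e-04 -1.27339570e-01] [ 0.24866674  0.32536056 -1.20390629] [-0.02413035  0.13768653  0.01606515] 0.061136085847916195 29.99912202358246
```

View pics/w4.png

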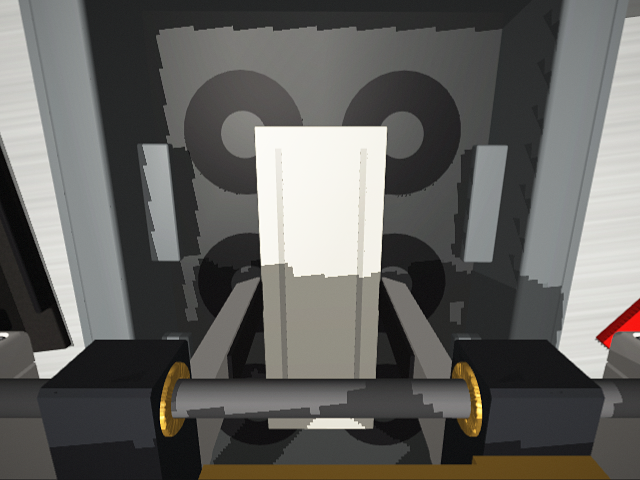

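Emit:
{"method": "move_arm", "body": {"deltas": [0, 0, 0, 0, 0, 0, -0.7, 0, 0, 0, 0, 0, 0, -0.7, 0, 0, 0, 0, 0, 0, -0.7, 0, 0, 0, -2.5, 0, 0, -0.7, 0, 0, 0, -4.5, 0, 0.3, -0.7, 0, 0, 0, -4.5, 0, 0.3, -0.7, 0, 0, 0, -4.5, 0, 0.3, -0.7, 0, 0, 0, -4.5, 0, 0.3, -0.7]}}

```text
time: 7.15
tool_pos: [0.4436, -0.3804, 0.0336]
ee_rot: [3.141, -0.001, -0.127]
wrist_force: [1.1, 0.2, 0.4]
width: 0.0799
finger_force: 0.0
```

```bash
python3 - <<'E'
from h import *
o=robot.get_obs();print(o['tool_pos'],o['ee_rot'],o['wrist_force'],o['wrist_torque'],o['width'],o['finger_force'])
s=snap('wrist'); boards(s,90,zr=(.033,.041))
E
```

```text
[ 0.44360063 -0.38036466  0.0336463 ] [ 3.14117116e+00 -1.28870126e-03 -1.26928876e-01] [1.14583748 0.23949718 0.38271841] [0.01821908 0.10781085 0.03842383] 0.0799269100158794 0.0
px [320. 185.] z 0.038 c [ 487.1 -385.2] LxW 168.3 61.6 yaw -7.3
```

Emit:
{"method": "move_arm", "body": {"deltas": [0, 0, 0, 0, 0, 0, 1, 0, 0, 0, 0, 0, 0, 1, 0, 0, 0, 0, 0, 0, 1, 0, 0, 0, 0, 0, 0, 1, 0, 0, 0, 0, 0, -1, 1, 0, 0, 0, 0, 0, -3.5, 1, 0, 0, 0, 0, 0, -7, 1, 0, 0, 0, 0, 0, -10, 1]}}

```text
time: 8.0
tool_pos: [0.4425, -0.38, 0.1351]
ee_rot: [3.141, -0.0, -0.127]
wrist_force: [1.2, -1.1, -1.3]
width: 0.0615
finger_force: 30.0
```

```bash
python3 - <<'E'
from h import *
o=robot.get_obs();print(o['tool_pos'],o['ee_rot'],o['wrist_force'],o['wrist_torque'],o['width'],o['finger_force'])
s=snap('wrist'); boards(s,90,zr=(.06,.2))
go((385,383,150,-6.3))
E
```

```text
[ 0.44253246 -0.38001496  0.1351247 ] [ 3.14140992e+00 -2.12795173e-04 -1.27271537e-01] [ 1.21876775 -1.12324648 -1.33400943] [ 0.01134412  0.25856443 -0.04306128] 0.061529709016781634 29.999897181987762
px [183. 183.] z 0.0749 c [ 491.1 -312. ] LxW 232.3 59.4 yaw -7.5
px [470. 123.] z 0.0749 c [ 508.3 -481.9] LxW 155.1 21.4 yaw -7.5
px [320. 187.] z 0.1395 c [ 483.1 -378.1] LxW 177.2 74.9 yaw -7.4
px [411. 314.] z 0.1777 c [ 447.7 -416.5] LxW 38.2 11.1 yaw 24.6
[0.002, -0.003, -0.006] [-5.21, -25.05, -0.5] rows 6.0
[0.002, -0.003, -0.006] [-5.07, -25.08, -0.42] rows 6.0
[0.002, -0.003, -0.006] [-4.93, -25.11, -0.35] rows 6.0
```

Emit:
{"method": "move_arm", "body": {"deltas": [0, 0, 0, -0.4, -2, -0.5, 1, 0, 0, 0, -1.2, -6, -0.5, 1, 0, 0, -0.006, -2, -10, -0.5, 1, 0, 0, -0.006, -2.9, -14, -0.5, 1, 0, 0, -0.006, -3.7, -18, -0.5, 1, 0, 0, -0.006, -4.5, -22, -0.5, 1, 0, 0, -0.006, -5.2, -25.05, -0.5, 1]}}

```text
time: 8.75
tool_pos: [0.4223, -0.1228, 0.1386]
ee_rot: [-3.141, -0.001, -0.12]
wrist_force: [1.2, -0.2, -0.2]
width: 0.0614
finger_force: 30.0
```

Emit:
{"method": "move_arm", "body": {"deltas": [0, 0, 0, -0.8, -4, -0.4, 1, 0, 0, -0.006, -1.6, -8, -0.4, 1, 0, 0, -0.006, -2.4, -12, -0.4, 1, 0, 0, -0.006, -3.2, -16, -0.4, 1, 0, 0, -0.006, -4, -20, -0.4, 1, 0, 0, -0.006, -4.6, -23, -0.4, 1, 0, 0, -0.006, -5.1, -25.1, -0.4, 1]}}

```text
time: 9.45
tool_pos: [0.402, 0.1324, 0.1427]
ee_rot: [-3.141, -0.001, -0.113]
wrist_force: [-0.0, -0.7, -1.4]
width: 0.0615
finger_force: 30.0
```

Emit:
{"method": "move_arm", "body": {"deltas": [0, 0, 0, -0.8, -4, -0.4, 1, 0, 0, -0.006, -1.6, -8, -0.4, 1, 0, 0, -0.006, -2.4, -12, -0.4, 1, 0, 0, -0.006, -3.2, -16, -0.4, 1, 0, 0, -0.006, -4, -20, -0.4, 1, 0, 0, -0.006, -4.6, -23.4, -0.4, 1, 0, 0, -0.006, -4.9, -25.1, -0.4, 1, 0, 0, -0.006, -4.9, -25.1, -0.4, 1]}}

```text
time: 10.25
tool_pos: [0.3823, 0.3867, 0.1461]
ee_rot: [3.141, 0.0, -0.107]
wrist_force: [0.4, -0.2, -1.8]
width: 0.0615
finger_force: 30.0
```

```bash
python3 - <<'E'
from h import *
o=robot.get_obs();print(o['tool_pos'],o['ee_rot'],o['joint_positions'],o['width'],o['finger_force'])
s=snap('wrist','w5.png'); boards(s,90,zr=(.1,.2)); boards(s,150,100,zr=(.005,.03))
t=snap('top'); print('top');boards(t,185,300,zr=(.003,.03))
E
```

```text
[0.38225407 0.38667203 0.14606502] [ 3.14131124e+00  3.76024327e-04 -1.06527088e-01] [6.86811691e-01 9.27626481e-02 1.48257678e+00 7.05864758e-05
 1.56671756e+00 2.36413475e+00] 0.06150603195403302 29.999838173389435
px [321. 181.] z 0.1504 c [425.8 382.4] LxW 169.7 61.7 yaw -6.2
px [283.   8.] z 0.0181 c [556.4 395.8] LxW 10.6 6.6 yaw -7.9
px [356.   8.] z 0.018 c [550.7 342.8] LxW 10.6 8.2 yaw -4.9
px [421.  46.] z 0.0115 c [523.7 293.1] LxW 58.1 45.3 yaw -6.5
px [618. 111.] z 0.0081 c [461.9 128. ] LxW 150.6 47.3 yaw -2.9
px [249. 123.] z 0.01 c [477.7 436. ] LxW 125.0 6.8 yaw -6.6
px [409. 148.] z 0.0101 c [448.  300.7] LxW 92.9 48.4 yaw -3.4
px [431. 112.] z 0.0101 c [471.5 287.7] LxW 13.1 12.0 yaw 88.1
top
px [270. 177.] z 0.0083 c [675.    7.1] LxW 166.8 60.6 yaw 87.1
px [226. 249.] z 0.0081 c [471.4 120.3] LxW 168.9 60.9 yaw -2.9
px [277. 252.] z 0.0081 c [464.2 -18. ] LxW 168.6 60.9 yaw 8.7
```

View pics/w5.png

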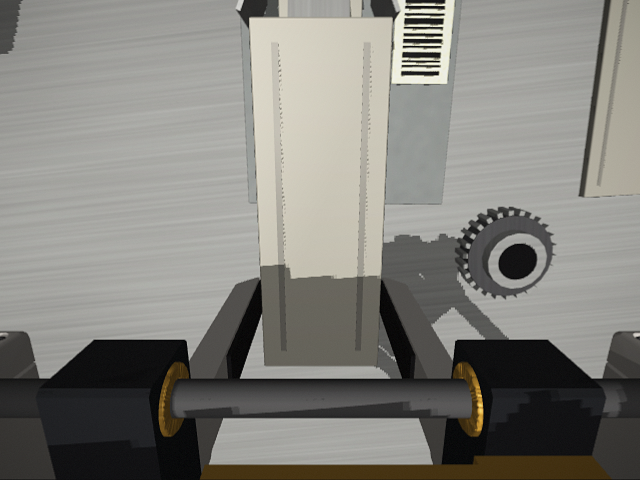

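```bash
python3 - <<'E'
from h import *
s=snap('wrist')
c=onz(s,[[249,203],[442,204],[242,15],[459,15]],.01)*1000;print(c.round(1))
l=onz(s,[[391.5,82.5],[446,84.5]],.012)*1000;print(l.round(1))
a=np.radians(-6.3);u=np.array([np.cos(a),np.sin(a)]);v=np.array([-u[1],u[0]])
for q,m in[(c[0],(-130,60)),(c[1],(-130,-108)),(l[0],(-33,-58)),(l[1],(-33,-102))]:
    print((q[:2]-m[0]*u-m[1]*v).round(1))
E
```

```text
[[414.9 443.6  10. ]
 [395.5 276.8  10. ]
 [558.4 425.4  10. ]
 [540.3 260.8  10. ]]
[[498.  315.2  12. ]
 [491.8 272.3  12. ]]
[537.5 369.7]
[536.6 369.9]
[537.2 369.3]
[535.8 370. ]
```

Emit:
{"method": "move_arm", "body": {"deltas": [0, 0, 0.006, 0, 0, 3, 1, 0, 0, 0.006, 0, 0, 7, 1, 0, 0, 0.006, 0, 0, 10, 1, 0, 0, 0.006, 0, 0, 11.8, 1, 0, 0, 0.006, 0, 0, 12.3, 1, 0, 0, 0.006, 0, 0, 12.3, 1, 0, 0, 0.006, 0, 0, 12.3, 1]}}

```text
time: 11.1
tool_pos: [0.3839, 0.3855, 0.0249]
ee_rot: [-3.14, -0.002, -0.116]
wrist_force: [0.3, -0.9, -1.7]
width: 0.061
finger_force: 30.0
```

Emit:
{"method": "move_arm", "body": {"deltas": [0, 0, 0, 1, 0, 0, 1, 0, 0, 0, 2, 0, 0, 1, 0, 0, 0, 3, 0, 0, 1, 0, 0, 0, 4, 0.02, 0, 1, 0, 0, 0, 5, 0.03, 0, 1, 0, 0, 0, 6, 0.04, 0, 1, 0, 0, 0, 6, 0.04, 0, 1]}}

```text
time: 11.8
tool_pos: [0.4435, 0.3777, 0.0228]
ee_rot: [3.141, -0.0, -0.116]
wrist_force: [-0.4, 0.7, -1.3]
width: 0.061
finger_force: 30.0
```

```bash
python3 - <<'E'
from h import *
o=robot.get_obs();print(o['tool_pos'],o['ee_rot'],o['wrist_force'],o['wrist_torque'],o['width'],o['finger_force'])
s=snap('wrist','w6.png'); boards(s,90,zr=(.022,.035))
E
```

```text
[0.44346308 0.3776595  0.02283958] [ 3.14122213e+00 -1.54884872e-04 -1.16175403e-01] [-0.37193669  0.74229681 -1.29377245] [-0.02636139  0.22534617 -0.02270967] 0.06103642609021991 29.999641478061676
px [323. 201.] z 0.0273 c [487.8 372.9] LxW 171.0 61.7 yaw -6.7
```

View pics/w6.png

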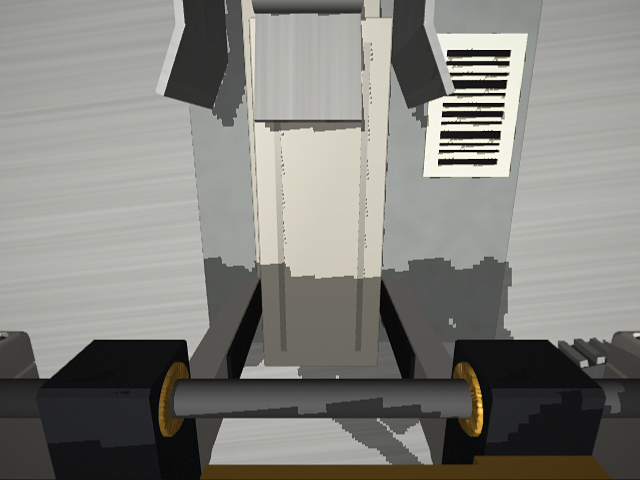

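```bash
python3 - <<'E'
from h import *
s=snap('wrist')
l=onz(s,[[440,33],[527.5,33.5],[423,176],[508.5,178]],.012)*1000;print(l.round(1))
m=np.array([[33,-58],[33,-102],[-33,-58],[-33,-102]],float);w=l[:,:2]
mc=m.mean(0);wc=w.mean(0);U,S,V=np.linalg.svd((m-mc).T@(w-wc));r=V.T@U.T;t=wc-r@mc
print(t,np.degrees(np.arctan2(r[1,0],r[0,0])))
g=onz(s,[[155,95],[456,95]],.068)[:,:2]*1000;print(g)
print(((g-t)@r).round(1), ((np.array([[487.8,372.9]])-t)@r).round(1))
P=cloud(s)
for u,v in [(300,80),(330,80),(300,120),(256,60),(385,60)]: print((((P[v,u,:2]*1000)-t)@r).round(1),P[v,u,2].round(4))
E
```

```text
[[562.5 308.1  12. ]
 [557.6 267.5  12. ]
 [497.4 318.7  12. ]
 [491.3 275.   12. ]]
[537.97848567 371.62700225] -7.7355958645699925
[[542.70955058 423.67923756]
 [530.68301435 321.19455144]]
[[ -2.3  52.2]
 [ -0.4 -51. ]] [[-49.9  -5.5]]
[7.5 4.1] 0.039
[ 7.8 -8.3] 0.0384
[-8.4  3.8] 0.0441
[15.4 22.6] 0.0355
[ 18.  -32.3] 0.0272
```

Emit:
{"method": "move_arm", "body": {"deltas": [0, 0, 0.004, 0, -0.25, 0, 1, 0, 0, 0.007, 0, -0.45, 0, 1, 0, 0, 0.007, 0.8, -0.45, 0, 1, 0, 0, 0.007, 1.8, -0.45, 0, 1, 0, 0, 0.007, 2.8, -0.45, 0, 1, 0, 0, 0.007, 3.8, -0.45, 0, 1, 0, 0, 0.007, 4.6, -0.45, 0, 1, 0, 0, 0.007, 4.6, -0.45, 0, 1]}}

```text
time: 12.7
tool_pos: [0.4909, 0.3769, 0.0234]
ee_rot: [-3.141, -0.003, -0.123]
wrist_force: [2.7, -0.2, -2.3]
width: 0.0614
finger_force: 30.0
```

Emit:
{"method": "move_arm", "body": {"deltas": [0, 0, 0, 0.3, 0, 0, 1, 0, 0, 0, 0.6, 0, 0, 1, 0, 0, 0, 0.8, 0, 0, 1, 0, 0, 0, 0.8, 0, 0, 1]}}

```text
time: 13.1
tool_pos: [0.4927, 0.3762, 0.022]
ee_rot: [3.139, 0.008, -0.121]
wrist_force: [-7.6, -0.0, -0.9]
width: 0.0616
finger_force: 30.0
```

```bash
python3 - <<'E'
from h import *
o=robot.get_obs();print(o['tool_pos'],o['ee_rot'],o['wrist_force'],o['wrist_torque'],o['width'],o['finger_force'])
s=snap('wrist','w7.png'); boards(s,90,zr=(.022,.035))
E
```

```text
[0.49269977 0.37619327 0.02199931] [ 3.13942676  0.00794916 -0.12105731] [-7.62334368 -0.04359894 -0.92221354] [0.16917227 1.63923781 0.09420212] 0.06157663720677869 30.003540515899658
px [322. 201.] z 0.0266 c [536.5 371.4] LxW 169.1 61.6 yaw -6.9
```

View pics/w7.png

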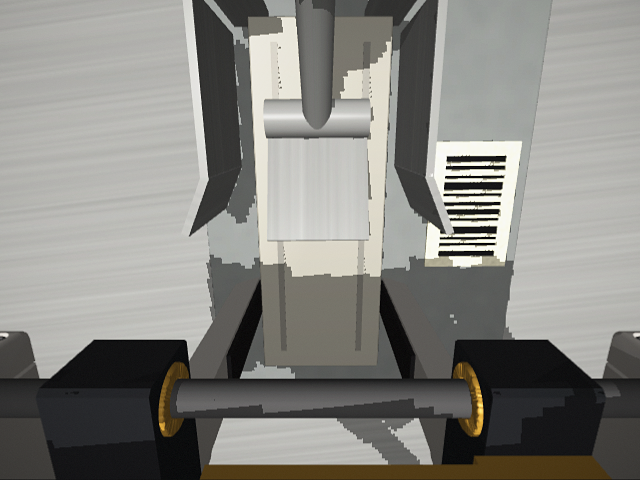

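Emit:
{"method": "move_arm", "body": {"deltas": [0, 0, 0, -0.6, 0, 0, 1, 0, 0, 0, -0.6, 0, 0, -0.7, 0, 0, 0, -0.6, 0, 0, -0.7, 0, 0, 0, -0.6, 0, 0, -0.7, 0, 0, 0, -0.6, 0, 0, -0.7, 0, 0, 0, -0.6, 0, -4, -0.7, 0, 0, 0, -0.6, 0, -9, -0.7, 0, 0, 0, -0.6, 0, -13, -0.7]}}

```text
time: 13.95
tool_pos: [0.491, 0.3771, 0.156]
ee_rot: [-3.14, -0.002, -0.122]
wrist_force: [0.9, 0.3, -0.2]
width: 0.0795
finger_force: 0.0
```

```bash
python3 - <<'E'
from h import *
o=robot.get_obs();print(o['tool_pos'],o['ee_rot'],o['wrist_force'],o['width'])
s=snap('wrist'); boards(s,90,zr=(.022,.035))
t=snap('top'); print('top');boards(t,185,300,zr=(.003,.03))
go((430,126,150,-2.9))
E
```

```text
[0.49101993 0.37708217 0.15596075] [-3.14031270e+00 -1.69439484e-03 -1.22413188e-01] [ 0.9487127   0.34509882 -0.24275322] 0.07951793258565104
px [321. 184.] z 0.0261 c [534.4 372. ] LxW 168.4 61.8 yaw -7.1
top
px [270. 177.] z 0.0082 c [675.1   7. ] LxW 167.1 60.7 yaw 87.1
px [226. 249.] z 0.0082 c [471.5 120.2] LxW 169.0 61.2 yaw -2.9
px [277. 252.] z 0.0083 c [464.2 -18. ] LxW 168.6 61.0 yaw 8.8
[-0.01, -0.013, -0.072] [-3.3, 25.92, 0.94] rows 6.0
```

Emit:
{"method": "move_arm", "body": {"deltas": [0, 0, -0.02, -0.5, 4, 0.9, -0.7, 0, 0, -0.04, -1, 8.5, 0.9, -0.7, 0, 0, -0.06, -1.6, 13, 0.9, -0.7, 0, 0, -0.072, -2.2, 17.5, 0.9, -0.7, 0, 0, -0.072, -2.9, 22, 0.9, -0.7, 0, 0, -0.072, -3.2, 25, 0.9, -0.7, 0, 0, -0.072, -3.3, 25.9, 0.9, -0.7, 0, 0, -0.072, -3.3, 25.9, 0.9, -0.7]}}

```text
time: 14.85
tool_pos: [0.4261, 0.1232, 0.144]
ee_rot: [-3.141, -0.0, -0.052]
wrist_force: [-0.1, 1.3, -0.1]
width: 0.0799
finger_force: 0.0
```

```bash
python3 - <<'E'
from h import *
o=robot.get_obs();print(o['tool_pos'],o['ee_rot'],o['wrist_force'],o['width'])
s=snap('wrist'); boards(s,90,a=3000,zr=(.005,.012))
E
```

```text
[0.42605079 0.12322989 0.14396667] [-3.14117393e+00 -2.28315243e-05 -5.24940818e-02] [-0.06816746  1.2610834  -0.13595317] 0.07992280719895706
px [97. 47.] z 0.01 c [570.7 289.7] LxW 87.9 62.8 yaw -3.1
px [481. 171.] z 0.0081 c [463.7 -16.4] LxW 169.6 62.0 yaw 8.9
px [321. 170.] z 0.0081 c [471. 121.] LxW 168.7 61.8 yaw -2.8
px [ 88. 212.] z 0.01 c [470.3 340. ] LxW 135.5 134.9 yaw 83.4
```

Emit:
{"method": "move_arm", "body": {"deltas": [0, 0, 0, 0.1, 0, 4, -0.7, 0, 0, 0, 0.1, 0, 9, -0.7, 0, 0, 0, 0.1, 0, 12.5, -0.7, 0, 0, 0, 0.1, 0, 13.7, -0.7, 0, 0, 0, 0.1, 0, 14, -0.7, 0, 0, 0, 0.1, 0, 14, -0.7, 0, 0, 0, 0.1, 0, 14, -0.7]}}

```text
time: 15.6
tool_pos: [0.4292, 0.1245, 0.0065]
ee_rot: [-3.141, -0.004, -0.05]
wrist_force: [0.0, -0.2, 0.3]
width: 0.0801
finger_force: 0.0
```

Emit:
{"method": "move_arm", "body": {"deltas": [0, 0, 0, 0, 0, 0, 1, 0, 0, 0, 0, 0, 0, 1, 0, 0, 0, 0, 0, 0, 1, 0, 0, 0, 0, 0, 0, 1, 0, 0, 0, 0, 0, -1, 1, 0, 0, 0, 0, 0, -4.5, 1, 0, 0, 0, 0, 0, -8, 1, 0, 0, 0, 0, 0, -10, 1]}}

```text
time: 16.4
tool_pos: [0.4282, 0.1241, 0.1075]
ee_rot: [-3.141, -0.004, -0.05]
wrist_force: [-0.1, 0.3, -0.7]
width: 0.0608
finger_force: 30.0
```

```bash
python3 - <<'E'
from h import *
o=robot.get_obs();print(o['tool_pos'],o['ee_rot'],o['wrist_force'],o['width'])
s=snap('wrist'); boards(s,90,a=3000,zr=(.06,.14))
a=np.radians(-6.9);u=np.array([np.cos(a),np.sin(a)]);
p=np.array([536.5,371.4])-u*(44+112)
go((p[0],p[1],100,-6.9))
E
```

```text
[0.42822911 0.12409126 0.10751346] [-3.14059567 -0.00381373 -0.05020122] [-0.05095158  0.2568646  -0.67760826] 0.06078587028024875
px [321. 183.] z 0.1097 c [471.1 122. ] LxW 169.8 61.8 yaw -3.4
[-0.002, -0.009, 0.07] [-6.18, -26.3, 1.04] rows 6.0
```

Emit:
{"method": "move_arm", "body": {"deltas": [0, 0, 0.02, -0.7, -3, 1, 1, 0, 0, 0.03, -1.7, -7, 1, 1, 0, 0, 0.05, -2.6, -11.5, 1, 1, 0, 0, 0.07, -3.7, -16, 1, 1, 0, 0, 0.07, -4.8, -20.5, 1, 1, 0, 0, 0.07, -5.7, -24.5, 1, 1, 0, 0, 0.07, -6.2, -26.3, 1, 1, 0, 0, 0.07, -6.2, -26.3, 1, 1]}}

```text
time: 17.25
tool_pos: [0.377, 0.3916, 0.0931]
ee_rot: [3.141, 0.002, -0.116]
wrist_force: [0.2, -0.8, -1.0]
width: 0.061
finger_force: 30.0
```

```bash
python3 - <<'E'
from h import *
o=robot.get_obs();print(o['tool_pos'],o['ee_rot'],o['wrist_force'],o['width'])
s=snap('wrist'); boards(s,90,a=3000,zr=(.06,.14))
a=np.radians(-6.9);u=np.array([np.cos(a),np.sin(a)]);
for d in(156,96,43): 
  p=np.array([536.5,371.4])-u*d
  print(p)
p=np.array([536.5,371.4])-u*156
q=np.array([536.5,371.4])-u*80
go((p[0],p[1],33,-6.9),(q[0],q[1],33,-6.9))
E
```

```text
[0.3769504  0.39156368 0.09309057] [ 3.14087278e+00  1.74940673e-03 -1.16361885e-01] [ 0.17304413 -0.7646376  -0.97489474] 0.06096293642163854
px [321. 183.] z 0.0948 c [419.3 386.7] LxW 170.1 61.9 yaw -7.3
[381.62985466 390.14134686]
[441.19529517 382.93313653]
[493.8114343  376.56588407]
[0.002, 0.001, 0.003] [0.42, -0.08, 6.01] rows 2.0
[0.0, -0.0, 0.0] [7.6, 0.0, 0.0] rows 2.0
```

Emit:
{"method": "move_arm", "body": {"deltas": [0, 0, 0, 0.2, 0.05, 3, 1, 0, 0, 0, 0.4, 0.05, 5.5, 1, 0, 0, 0, 0.4, 0.05, 6, 1, 0, 0, 0, 0.4, 0.05, 6, 1]}}

```text
time: 17.7
tool_pos: [0.3819, 0.387, 0.0333]
ee_rot: [3.139, 0.002, -0.122]
wrist_force: [-0.0, 0.1, 0.3]
width: 0.0612
finger_force: 30.0
```

Emit:
{"method": "move_arm", "body": {"deltas": [0, 0, 0, 1, 0, 0, 1, 0, 0, 0, 2.2, 0, 0, 1, 0, 0, 0, 3.4, 0, 0, 1, 0, 0, 0, 4.6, 0, 0, 1, 0, 0, 0, 5.8, 0, 0, 1, 0, 0, 0, 7, 0, 0, 1, 0, 0, 0, 7.5, 0, 0, 1, 0, 0, 0, 7.5, 0, 0, 1]}}

```text
time: 18.5
tool_pos: [0.4585, 0.3794, 0.0342]
ee_rot: [-3.142, -0.002, -0.121]
wrist_force: [1.0, 0.1, -1.6]
width: 0.0612
finger_force: 30.0
```

```bash
python3 - <<'E'
from h import *
o=robot.get_obs();print(o['tool_pos'],o['ee_rot'],o['wrist_force'],o['wrist_torque'],o['width'])
s=snap('wrist','w8.png'); boards(s,90,a=3000,zr=(.03,.05))
go((493.2,376.4,33,-6.9))
E
```

```text
[0.4585071  0.37937011 0.03420645] [-3.14156179e+00 -2.06798561e-03 -1.21026394e-01] [ 0.95028388  0.06677704 -1.62024921] [-0.14899408 -0.01461279 -0.0336852 ] 0.06116356902908982
px [323. 206.] z 0.0365 c [500.8 374.4] LxW 169.1 61.8 yaw -7.4
[-0.0, -0.003, -0.0] [3.49, -0.12, 0.15] rows 1.0
```

View pics/w8.png

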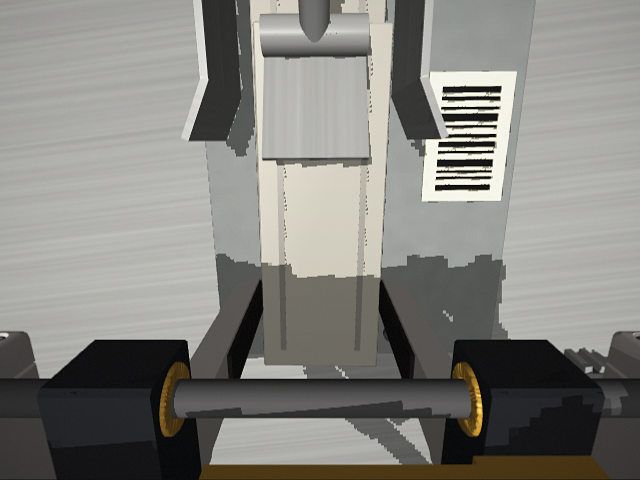

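Emit:
{"method": "move_arm", "body": {"deltas": [0, 0, 0, 0.9, -0.15, 0.1, 1, 0, 0, 0, 1.9, -0.2, 0.15, 1, 0, 0, 0, 2.8, -0.2, 0.15, 1, 0, 0, 0, 3.4, -0.2, 0.15, 1, 0, 0, 0, 3.8, -0.2, 0.15, 1, 0, 0, 0, 4.1, -0.2, 0.15, 1, 0, 0, 0, 4.2, -0.2, 0.15, 1, 0, 0, 0, 4.2, -0.2, 0.15, 1]}}

```text
time: 19.35
tool_pos: [0.4936, 0.3767, 0.0314]
ee_rot: [3.139, 0.012, -0.119]
wrist_force: [-12.9, 0.5, 1.3]
width: 0.0611
finger_force: 30.0
```

```bash
python3 - <<'E'
from h import *
o=robot.get_obs();print(o['tool_pos'],o['ee_rot'],o['wrist_force'],o['wrist_torque'],o['width'])
s=snap('wrist','w9.png'); boards(s,90,a=3000,zr=(.03,.05))
E
```

```text
[0.49358309 0.37673126 0.03141767] [ 3.13894852  0.01154392 -0.11891767] [-12.93172189   0.45980471   1.34423237] [0.22803917 2.43268295 0.1925224 ] 0.061057726112368545
px [322. 192.] z 0.0343 c [536.6 371.8] LxW 169.0 61.6 yaw -7.2
```

Emit:
{"method": "move_arm", "body": {"deltas": [0, 0, 0, -0.35, 0, 0, 1, 0, 0, 0, -0.35, 0, 0, -0.7, 0, 0, 0, -0.35, 0, 0, -0.7, 0, 0, 0, -0.35, 0, 0, -0.7, 0, 0, 0, -0.35, 0, -1, -0.7, 0, 0, 0, -0.35, 0, -4, -0.7, 0, 0, 0, -0.35, 0, -9, -0.7, 0, 0, 0, -0.35, 0, -12, -0.7]}}

```text
time: 20.2
tool_pos: [0.4969, 0.3777, 0.1579]
ee_rot: [-3.138, -0.005, -0.121]
wrist_force: [1.0, 0.2, 1.1]
width: 0.0798
finger_force: 0.0
```

```bash
python3 - <<'E'
from h import *
o=robot.get_obs();print(o['tool_pos'],o['ee_rot'],o['wrist_force'],o['width'])
s=snap('wrist'); boards(s,90,a=3000,zr=(.03,.05))
t=snap('top'); print('top');boards(t,185,300,zr=(.003,.03))
go((421.2,-23.1,150,8.9))
E
```

```text
[0.49688615 0.37765263 0.15791667] [-3.13772733 -0.00517024 -0.1206141 ] [1.00466338 0.22781203 1.09888827] 0.07981873506415353
px [323. 185.] z 0.0343 c [536.4 371.9] LxW 169.0 61.8 yaw -7.3
top
px [270. 177.] z 0.0083 c [675.   7.] LxW 167.1 60.7 yaw 87.1
px [277. 252.] z 0.0083 c [464.1 -18. ] LxW 168.6 61.0 yaw 8.8
[-0.004, -0.006, -0.138] [-1.44, 20.43, 0.36] rows 5.0
[-0.004, -0.006, -0.138] [-4.23, 20.03, 0.45] rows 5.0
```

Emit:
{"method": "move_arm", "body": {"deltas": [0, 0, -0.03, -0.3, 4, 0.4, -0.7, 0, 0, -0.06, -0.6, 8.5, 0.4, -0.7, 0, 0, -0.09, -0.9, 13, 0.4, -0.7, 0, 0, -0.12, -1.2, 17.5, 0.4, -0.7, 0, 0, -0.138, -1.44, 20.43, 0.4, -0.7]}}

```text
time: 20.8
tool_pos: [0.4554, 0.1733, 0.1479]
ee_rot: [3.14, 0.001, 0.017]
wrist_force: [0.3, -1.0, 0.4]
width: 0.0803
finger_force: 0.0
```

Emit:
{"method": "move_arm", "body": {"deltas": [0, 0, -0.03, -0.9, 4.3, 0.4, -0.7, 0, 0, -0.06, -1.8, 8.7, 0.4, -0.7, 0, 0, -0.09, -2.8, 13, 0.4, -0.7, 0, 0, -0.12, -3.6, 17, 0.4, -0.7, 0, 0, -0.138, -4.1, 19.3, 0.4, -0.7, 0, 0, -0.138, -4.23, 20, 0.4, -0.7, 0, 0, -0.138, -4.23, 20, 0.4, -0.7]}}

```text
time: 21.5
tool_pos: [0.4175, -0.0253, 0.1443]
ee_rot: [-3.141, 0.0, 0.153]
wrist_force: [0.2, 0.2, 0.3]
width: 0.0797
finger_force: 0.0
```

```bash
python3 - <<'E'
from h import *
o=robot.get_obs();print(o['tool_pos'],o['ee_rot'],o['wrist_force'],o['width'])
s=snap('wrist'); boards(s,90,a=3000,zr=(.005,.012))
E
```

```text
[ 0.41749607 -0.02528821  0.14433136] [-3.14100847e+00  3.52195234e-04  1.53235641e-01] [0.18371894 0.18365313 0.27698154] 0.07970684998015623
px [319. 168.] z 0.0081 c [463.8 -16.9] LxW 169.1 61.8 yaw 8.9
```

Emit:
{"method": "move_arm", "body": {"deltas": [0, 0, 0, 0.35, -0.1, 5, -0.7, 0, 0, 0, 0.35, -0.1, 9.5, -0.7, 0, 0, 0, 0.35, -0.1, 12.8, -0.7, 0, 0, 0, 0.35, -0.1, 13.9, -0.7, 0, 0, 0, 0.35, -0.1, 14.2, -0.7, 0, 0, 0, 0.35, -0.1, 14.2, -0.7, 0, 0, 0, 0.35, -0.1, 14.2, -0.7, 0, 0, 0, 0.35, -0.1, 14.2, -0.7]}}

```text
time: 22.35
tool_pos: [0.4227, -0.0234, 0.0047]
ee_rot: [3.14, -0.004, 0.156]
wrist_force: [0.6, -0.4, -0.3]
width: 0.0802
finger_force: 0.0
```

Emit:
{"method": "move_arm", "body": {"deltas": [0, 0, 0, 0, 0, 0, 1, 0, 0, 0, 0, 0, 0, 1, 0, 0, 0, 0, 0, 0, 1, 0, 0, 0, 0, 0, 0, 1, 0, 0, 0, 0, 0, -1, 1, 0, 0, 0, 0, 0, -4.5, 1, 0, 0, 0, 0, 0, -8, 1, 0, 0, 0, 0, 0, -10, 1]}}

```text
time: 23.15
tool_pos: [0.4222, -0.0234, 0.106]
ee_rot: [3.14, -0.004, 0.156]
wrist_force: [-0.2, 0.2, -0.5]
width: 0.0615
finger_force: 30.0
```

```bash
python3 - <<'E'
from h import *
o=robot.get_obs();print(o['tool_pos'],o['ee_rot'],o['wrist_force'],o['width'])
s=snap('wrist'); boards(s,90,a=3000,zr=(.06,.14))
a=np.radians(-7);u=np.array([np.cos(a),np.sin(a)]);
p=np.array([536.5,371.8])-u*(156)
go((p[0],p[1],100,-7))
E
```

```text
[ 0.4221944  -0.02342347  0.10604281] [ 3.14038927 -0.00381681  0.15580924] [-0.16420218  0.18384045 -0.46069503] 0.06146377087026954
px [321. 184.] z 0.1107 c [464.8 -16.5] LxW 169.1 61.7 yaw 8.6
[0.001, -0.005, 0.139] [1.12, -20.81, 0.39] rows 5.0
[0.001, -0.005, 0.139] [-1.77, -20.76, 0.41] rows 5.0
```

Emit:
{"method": "move_arm", "body": {"deltas": [0, 0, 0.02, 0.2, -3, 0.4, 1, 0, 0, 0.05, 0.4, -7.5, 0.4, 1, 0, 0, 0.08, 0.6, -12, 0.4, 1, 0, 0, 0.11, 0.9, -16.5, 0.4, 1, 0, 0, 0.139, 1.12, -20.8, 0.4, 1]}}

```text
time: 23.7
tool_pos: [0.3989, 0.1856, 0.0982]
ee_rot: [3.142, 0.001, 0.015]
wrist_force: [0.2, 0.0, -0.6]
width: 0.0614
finger_force: 30.0
```

Emit:
{"method": "move_arm", "body": {"deltas": [0, 0, 0.03, -0.4, -4.3, 0.4, 1, 0, 0, 0.06, -0.7, -8.6, 0.4, 1, 0, 0, 0.09, -1.1, -13, 0.4, 1, 0, 0, 0.12, -1.5, -17.2, 0.4, 1, 0, 0, 0.139, -1.7, -20, 0.4, 1, 0, 0, 0.139, -1.77, -20.76, 0.4, 1, 0, 0, 0.139, -1.77, -20.76, 0.4, 1, 0, 0, 0.139, -1.77, -20.76, 0.4, 1]}}

```text
time: 24.5
tool_pos: [0.3786, 0.39, 0.0942]
ee_rot: [3.14, 0.001, -0.123]
wrist_force: [-0.0, -0.2, -2.3]
width: 0.0614
finger_force: 30.0
```

```bash
cat >> h.py <<'E'
def plan(z):
    o=robot.get_obs();print(o['tool_pos'],o['ee_rot'],o['wrist_force'],o['width'])
    s=snap('wrist'); boards(s,90,a=3000,zr=(.06,.14))
    a=np.radians(-7);u=np.array([np.cos(a),np.sin(a)])
    p=np.array([536.5,371.8])-u*154;q=np.array([536.5,371.8])-u*78
    go((p[0],p[1],z,-7),(q[0],q[1],z,-7))
E
python3 -c "
from h import *
plan(39)"
```

```text
[0.37859171 0.39002003 0.09424257] [ 3.14002356e+00  5.55327792e-04 -1.22657939e-01] [-0.01923829 -0.2141362  -2.30493125] 0.06144206389170674
px [321. 183.] z 0.0985 c [421.2 385. ] LxW 169.4 61.7 yaw -7.4
[0.001, 0.0, -0.001] [0.48, -0.14, 5.55] rows 2.0
[-0.0, -0.0, 0.0] [7.6, -0.0, 0.0] rows 2.0
```

Emit:
{"method": "move_arm", "body": {"deltas": [0, 0, 0, 0.2, -0.1, 3, 1, 0, 0, 0, 0.4, -0.15, 5.2, 1, 0, 0, 0, 0.4, -0.15, 5.5, 1, 0, 0, 0, 0.4, -0.15, 5.5, 1]}}

```text
time: 24.95
tool_pos: [0.3828, 0.391, 0.0396]
ee_rot: [3.141, 0.001, -0.124]
wrist_force: [-0.4, 0.1, -0.1]
width: 0.0612
finger_force: 30.0
```

Emit:
{"method": "move_arm", "body": {"deltas": [0, 0, 0, 1, 0, 0, 1, 0, 0, 0, 2.2, 0, 0, 1, 0, 0, 0, 3.4, 0, 0, 1, 0, 0, 0, 4.6, 0, 0, 1, 0, 0, 0, 5.8, 0, 0, 1, 0, 0, 0, 7, 0, 0, 1, 0, 0, 0, 7.5, 0, 0, 1, 0, 0, 0, 7.5, 0, 0, 1]}}

```text
time: 25.75
tool_pos: [0.4589, 0.3828, 0.0397]
ee_rot: [3.142, -0.002, -0.123]
wrist_force: [1.5, -0.5, -1.8]
width: 0.0613
finger_force: 30.0
```

```bash
python3 - <<'E'
from h import *
o=robot.get_obs();print(o['tool_pos'],o['ee_rot'],o['wrist_force'],o['wrist_torque'],o['width'])
s=snap('wrist','w10.png'); boards(s,90,a=3000,zr=(.035,.06))
E
```

```text
[0.45892935 0.3827832  0.03969009] [ 3.14156828e+00 -1.99903888e-03 -1.23120781e-01] [ 1.52297143 -0.51418306 -1.77084153] [-0.03516398 -0.07729641 -0.03735798] 0.06127893506682343
px [321. 194.] z 0.0443 c [502.8 377.6] LxW 172.7 61.5 yaw -7.3
```

Emit:
{"method": "move_arm", "body": {"deltas": [0, 0, 0, 0.9, 0.1, 0.1, 1, 0, 0, 0, 1.9, 0.15, 0.15, 1, 0, 0, 0, 2.8, 0.15, 0.15, 1, 0, 0, 0, 3.3, 0.15, 0.15, 1, 0, 0, 0, 3.7, 0.15, 0.15, 1, 0, 0, 0, 4, 0.15, 0.15, 1, 0, 0, 0, 4.1, 0.15, 0.15, 1, 0, 0, 0, 4.1, 0.15, 0.15, 1]}}

```text
time: 26.6
tool_pos: [0.4938, 0.3767, 0.0373]
ee_rot: [3.139, 0.009, -0.121]
wrist_force: [-8.8, -0.3, 0.8]
width: 0.0615
finger_force: 30.0
```

```bash
python3 - <<'E'
from h import *
o=robot.get_obs();print(o['tool_pos'],o['ee_rot'],o['wrist_force'],o['wrist_torque'],o['width'])
s=snap('wrist'); boards(s,90,a=3000,zr=(.035,.06))
E
```

```text
[0.49382749 0.37668462 0.03732305] [ 3.13947686  0.00875885 -0.12120642] [-8.79744782 -0.30615962  0.76767315] [0.13183529 1.89470187 0.0620656 ] 0.06152128579132913
px [321. 188.] z 0.0423 c [536.5 371.8] LxW 168.9 61.5 yaw -7.2
```

Emit:
{"method": "move_arm", "body": {"deltas": [0, 0, 0, -0.25, 0, 0, 1, 0, 0, 0, -0.35, 0, 0, -0.7, 0, 0, 0, -0.35, 0, 0, -0.7, 0, 0, 0, -0.35, 0, 0, -0.7, 0, 0, 0, -0.35, 0, -1, -0.7, 0, 0, 0, -0.35, 0, -4, -0.7, 0, 0, 0, -0.35, 0, -9, -0.7, 0, 0, 0, -0.35, 0, -12, -0.7]}}

```text
time: 27.45
tool_pos: [0.4958, 0.3777, 0.1634]
ee_rot: [-3.138, -0.005, -0.123]
wrist_force: [0.3, -0.0, 0.6]
width: 0.0801
finger_force: 0.0
```

```bash
python3 - <<'E'
from h import *
o=robot.get_obs();print(o['tool_pos'],o['ee_rot'],o['wrist_force'],o['width'])
s=snap('wrist'); boards(s,90,a=3000,zr=(.035,.06))
t=snap('top'); print('top');boards(t,185,300,zr=(.003,.03))
go((673,-36,160,87.1))
E
```

```text
[0.49580229 0.37767248 0.16337998] [-3.13773575 -0.00505605 -0.12253382] [ 0.3454268  -0.01057148  0.58813341] 0.08006129924265071
px [323. 181.] z 0.0423 c [536.5 371.8] LxW 169.0 61.7 yaw -7.2
top
px [270. 177.] z 0.0086 c [674.9   5.8] LxW 169.0 60.7 yaw 87.1
[0.001, -0.008, -0.821] [11.23, 19.52, 0.29] rows 6.0
[0.001, -0.008, -0.821] [-6.64, 21.52, 0.24] rows 6.0
```

Emit:
{"method": "move_arm", "body": {"deltas": [0, 0, -0.1, 1.5, 2.6, 0.3, -0.7, 0, 0, -0.25, 3.5, 6.1, 0.3, -0.7, 0, 0, -0.39, 5.5, 9.5, 0.3, -0.7, 0, 0, -0.53, 7.5, 13, 0.3, -0.7, 0, 0, -0.67, 9.4, 16.4, 0.3, -0.7, 0, -0.008, -0.821, 11.23, 19.52, 0.3, -0.7]}}

```text
time: 28.15
tool_pos: [0.5819, 0.1676, 0.1544]
ee_rot: [-3.138, 0.008, 0.703]
wrist_force: [0.8, 0.2, -0.4]
width: 0.08
finger_force: 0.0
```

Emit:
{"method": "move_arm", "body": {"deltas": [0, 0, -0.14, -1.1, 3.6, 0.2, -0.7, 0, 0, -0.28, -2.2, 7.2, 0.2, -0.7, 0, 0, -0.42, -3.4, 11, 0.2, -0.7, 0, 0, -0.56, -4.5, 14.6, 0.2, -0.7, 0, 0, -0.7, -5.6, 18.2, 0.2, -0.7, 0, 0, -0.821, -6.4, 20.8, 0.2, -0.7, 0, 0, -0.821, -6.64, 21.5, 0.2, -0.7, 0, 0, -0.821, -6.64, 21.5, 0.2, -0.7]}}

```text
time: 28.95
tool_pos: [0.6689, -0.0386, 0.1519]
ee_rot: [-3.133, 0.002, 1.514]
wrist_force: [-0.3, 0.0, 0.4]
width: 0.0803
finger_force: 0.0
```

```bash
python3 - <<'E'
from h import *
o=robot.get_obs();print(o['tool_pos'],o['ee_rot'],o['wrist_force'],o['width'])
s=snap('wrist','w11.png'); boards(s,90,a=3000,zr=(.005,.014))
E
```

```text
[ 0.66890325 -0.03857521  0.15193958] [-3.13262705e+00  2.00708820e-03  1.51425981e+00] [-0.27578098  0.00929767  0.38276128] 0.0802703612891051
px [325. 169.] z 0.0081 c [674.4   6.6] LxW 169.3 61.8 yaw 87.1
```

```bash
python3 - <<'E'
from h import *
go((672.2,-36.5,3,87.1))
E
```

```text
[-0.009, 0.002, -0.004] [0.12, 0.48, 14.93] rows 3.0
```

Emit:
{"method": "move_arm", "body": {"deltas": [-0.009, 0.002, -0.006, 0.15, 0.4, 5, -0.7, -0.009, 0.002, -0.006, 0.15, 0.4, 9.5, -0.7, -0.009, 0.002, -0.006, 0.15, 0.4, 13.3, -0.7, -0.009, 0.002, -0.006, 0.15, 0.4, 14.6, -0.7, -0.009, 0.002, -0.006, 0.15, 0.4, 14.95, -0.7, -0.009, 0.002, -0.006, 0.15, 0.4, 14.95, -0.7, -0.009, 0.002, -0.006, 0.15, 0.4, 14.95, -0.7, -0.009, 0.002, -0.006, 0.15, 0.4, 14.95, -0.7]}}

```text
time: 29.8
tool_pos: [0.6739, -0.0369, 0.0064]
ee_rot: [3.135, 0.001, 1.525]
wrist_force: [0.1, 0.1, 0.1]
width: 0.0798
finger_force: 0.0
```

Emit:
{"method": "move_arm", "body": {"deltas": [0, 0, 0, 0, 0, 0, 1, 0, 0, 0, 0, 0, 0, 1, 0, 0, 0, 0, 0, 0, 1, 0, 0, 0, 0, 0, 0, 1, 0, 0, 0, 0, 0, -1, 1, 0, 0, 0, 0, 0, -4.5, 1, 0, 0, 0, 0, 0, -8, 1, 0, 0, 0, 0, 0, -12, 1]}}

```text
time: 30.6
tool_pos: [0.671, -0.0367, 0.1238]
ee_rot: [-3.141, 0.0, 1.525]
wrist_force: [1.0, -0.8, -0.4]
width: 0.0608
finger_force: 30.0
```

```bash
python3 - <<'E'
from h import *
o=robot.get_obs();print(o['tool_pos'],o['ee_rot'],o['wrist_force'],o['width'])
s=snap('wrist'); boards(s,90,a=3000,zr=(.06,.16))
a=np.radians(-7);u=np.array([np.cos(a),np.sin(a)]);
p=np.array([536.5,371.8])-u*(156)
go((430,150,130,20),(p[0],p[1],110,-7))
E
```

```text
[ 0.67097099 -0.03666273  0.12381621] [-3.14055722e+00  2.52676655e-04  1.52456986e+00] [ 0.99381416 -0.78537453 -0.43564981] 0.060768761573161224
px [321. 183.] z 0.1273 c [673.    6.8] LxW 169.3 61.7 yaw 87.3
[0.007, -0.004, 0.588] [8.78, -12.68, 0.0] rows 4.0
[0.007, -0.004, 0.588] [0.28, -15.43, 0.08] rows 4.0
[-0.0, -0.0, 0.471] [3.69, -24.28, 2.0] rows 5.0
```

Emit:
{"method": "move_arm", "body": {"deltas": [0, 0, 0.1, 1.5, -2.2, 0, 1, 0, 0, 0.24, 3.6, -5.2, 0, 1, 0, 0, 0.38, 5.7, -8.2, 0, 1, 0, 0, 0.51, 7.6, -11, 0, 1, 0, 0, 0.588, 8.78, -12.68, 0, 1]}}

```text
time: 31.15
tool_pos: [0.5473, 0.0581, 0.1234]
ee_rot: [3.141, -0.001, 0.934]
wrist_force: [0.1, -0.9, -0.8]
width: 0.0614
finger_force: 30.0
```

Emit:
{"method": "move_arm", "body": {"deltas": [0, 0, 0.13, 0.1, -3.4, 0.1, 1, 0, 0, 0.27, 0.1, -7, 0.1, 1, 0, 0, 0.41, 0.2, -10.7, 0.1, 1, 0, 0, 0.53, 0.3, -13.9, 0.1, 1, 0, 0, 0.588, 0.28, -15.43, 0.1, 1]}}

```text
time: 31.65
tool_pos: [0.4245, 0.1518, 0.1221]
ee_rot: [3.141, -0.001, 0.347]
wrist_force: [0.9, -1.0, -1.6]
width: 0.0612
finger_force: 30.0
```

Emit:
{"method": "move_arm", "body": {"deltas": [0, 0, 0.08, 0.6, -4.2, 0.5, 1, 0, 0, 0.17, 1.3, -8.6, 1, 1, 0, 0, 0.26, 2, -13.3, 1.5, 1, 0, 0, 0.35, 2.7, -18, 2, 1, 0, 0, 0.43, 3.3, -22, 2, 1, 0, 0, 0.471, 3.69, -24.28, 2, 1, 0, 0, 0.471, 3.69, -24.28, 2, 1, 0, 0, 0.471, 3.69, -24.28, 2, 1]}}

```text
time: 32.45
tool_pos: [0.3782, 0.391, 0.1016]
ee_rot: [3.14, -0.002, -0.121]
wrist_force: [0.8, -0.2, -0.1]
width: 0.0613
finger_force: 30.0
```

```bash
python3 -c "
from h import *
plan(48.5)"
```

```text
[0.37822729 0.39100059 0.10163622] [ 3.14022768e+00 -1.73171348e-03 -1.20717902e-01] [ 0.78101564 -0.15330099 -0.07290958] 0.061308104301405764
px [321. 183.] z 0.1053 c [421.1 386.1] LxW 169.3 61.7 yaw -7.1
[0.001, -0.002, 0.0] [0.5, -0.09, 5.32] rows 2.0
[0.0, 0.0, -0.0] [7.6, -0.0, -0.0] rows 2.0
```

Emit:
{"method": "move_arm", "body": {"deltas": [0, 0, 0, 0.2, 0, 3, 1, 0, 0, 0, 0.4, 0, 5, 1, 0, 0, 0, 0.4, 0, 5.3, 1, 0, 0, 0, 0.4, 0, 5.3, 1]}}

```text
time: 32.9
tool_pos: [0.3827, 0.3894, 0.0486]
ee_rot: [3.14, -0.001, -0.124]
wrist_force: [-0.9, 0.6, -0.4]
width: 0.0609
finger_force: 30.0
```

Emit:
{"method": "move_arm", "body": {"deltas": [0, 0, 0, 1, 0, 0, 1, 0, 0, 0, 2.2, 0, 0, 1, 0, 0, 0, 3.4, 0, 0, 1, 0, 0, 0, 4.6, 0, 0, 1, 0, 0, 0, 5.8, 0, 0, 1, 0, 0, 0, 7, 0, 0, 1, 0, 0, 0, 7.5, 0, 0, 1, 0, 0, 0, 7.5, 0, 0, 1]}}

```text
time: 33.7
tool_pos: [0.4585, 0.3812, 0.0487]
ee_rot: [3.141, -0.004, -0.123]
wrist_force: [0.9, 0.4, -2.4]
width: 0.0612
finger_force: 30.0
```

```bash
python3 - <<'E'
from h import *
o=robot.get_obs();print(o['tool_pos'],o['ee_rot'],o['wrist_force'],o['wrist_torque'],o['width'])
s=snap('wrist','w12.png'); boards(s,90,a=3000,zr=(.045,.07))
E
```

```text
[0.45853702 0.38122476 0.04874642] [ 3.14101483 -0.00352197 -0.12327815] [ 0.91823552  0.35221534 -2.36299494] [-0.12058572  0.01080628 -0.0662508 ] 0.061239244143217
px [321. 193.] z 0.0525 c [502.8 376.2] LxW 171.8 61.7 yaw -7.2
```

Emit:
{"method": "move_arm", "body": {"deltas": [0, 0, 0, 0.9, 0, 0.1, 1, 0, 0, 0, 1.9, 0, 0.15, 1, 0, 0, 0, 2.8, 0, 0.15, 1, 0, 0, 0, 3.3, 0, 0.15, 1, 0, 0, 0, 3.7, 0, 0.15, 1, 0, 0, 0, 4, 0, 0.15, 1, 0, 0, 0, 4.2, 0, 0.15, 1, 0, 0, 0, 4.2, 0, 0.15, 1]}}

```text
time: 34.55
tool_pos: [0.4935, 0.3766, 0.0461]
ee_rot: [3.138, 0.01, -0.121]
wrist_force: [-11.2, -0.0, 0.1]
width: 0.0615
finger_force: 30.0
```

```bash
python3 - <<'E'
from h import *
o=robot.get_obs();print(o['tool_pos'],o['ee_rot'],o['wrist_force'],o['wrist_torque'],o['width'])
s=snap('wrist'); boards(s,90,a=3000,zr=(.045,.07))
E
```

```text
[0.49352514 0.37655323 0.04608821] [ 3.13845291  0.00973899 -0.12104854] [-1.12492182e+01 -2.60394917e-03  6.55842063e-02] [0.15722145 2.27180422 0.14140946] 0.06145839078457713
px [321. 187.] z 0.0503 c [536.8 371.7] LxW 168.7 61.6 yaw -7.0
```

Emit:
{"method": "move_arm", "body": {"deltas": [0, 0, 0, -0.3, 0, 0, 1, 0, 0, 0, -0.35, 0, 0, -0.7, 0, 0, 0, -0.35, 0, 0, -0.7, 0, 0, 0, -0.35, 0, 0, -0.7, 0, 0, 0, -0.35, 0, -1, -0.7, 0, 0, 0, -0.35, 0, -4, -0.7, 0, 0, 0, -4, 0, -5, 0, 0, 0, 0, -8.3, 0, -5, 1]}}

```text
time: 35.4
tool_pos: [0.4187, 0.3877, 0.1013]
ee_rot: [-3.137, -0.007, -0.125]
wrist_force: [-0.5, 1.0, 0.0]
width: 0.0675
finger_force: 0.0
```

```bash
python3 - <<'E'
from h import *
o=robot.get_obs();print(o['tool_pos'],o['ee_rot'],o['wrist_force'],o['width'])
s=snap('wrist','w13.png'); boards(s,90,a=3000,zr=(.045,.07))
a=np.radians(-7);u=np.array([np.cos(a),np.sin(a)]);p=np.array([536.5,371.8])-u*120
go((p[0],p[1],14,-7))
E
```

```text
[0.41865051 0.38771003 0.10134359] [-3.13661702 -0.00747118 -0.12525689] [-0.48749398  1.04192394  0.02309712] 0.06753829140004229
px [324. 113.] z 0.0502 c [511.7 374.9] LxW 119.3 61.7 yaw -7.1
[-0.002, 0.002, 0.002] [0.77, 0.07, 8.54] rows 2.0
```

View pics/w13.png

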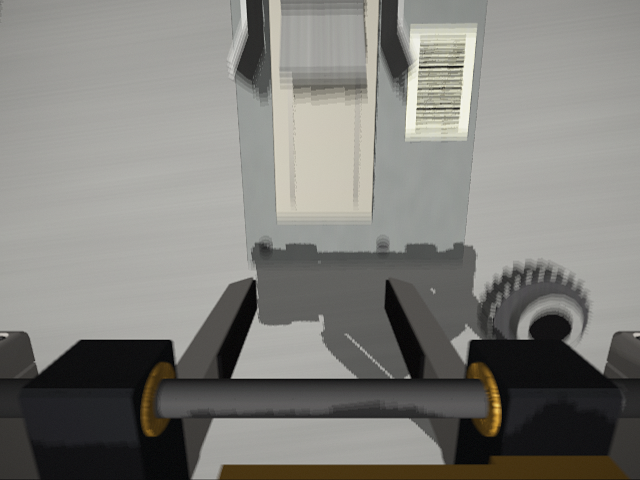

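Emit:
{"method": "move_arm", "body": {"deltas": [0, 0, 0, 0, 0, 0, 1, 0, 0, 0, 0, 0, 3, 1, 0, 0, 0, 0, 0, 7, 1, 0, 0, 0, 0, 0, 8.4, 1, 0, 0, 0, 0, 0, 8.4, 1, 0, 0, 0, 1, 0, 8.4, 1, 0, 0, 0, 2, 0, 8.4, 1, 0, 0, 0, 2, 0, 8.4, 1]}}

```text
time: 36.25
tool_pos: [0.4388, 0.3842, 0.0145]
ee_rot: [-3.141, -0.004, -0.124]
wrist_force: [-0.8, -0.2, -0.5]
width: 0.0013
finger_force: 0.0
```

Emit:
{"method": "move_arm", "body": {"deltas": [0, 0, 0, 0.3, 0, 0, 1, 0, 0, 0, 0.6, 0, 0, 1, 0, 0, 0, 0.6, 0, 0, 1]}}

```text
time: 36.55
tool_pos: [0.4407, 0.3837, 0.0137]
ee_rot: [3.141, 0.002, -0.122]
wrist_force: [-4.2, -1.2, 3.7]
width: 0.0004
finger_force: 2.3
```

Emit:
{"method": "move_arm", "body": {"deltas": [0, 0, 0, 0.2, 0, 0, 1, 0, 0, 0, 0.3, 0, 0, 1, 0, 0, 0, 0.3, 0, 0, 1]}}

```text
time: 36.85
tool_pos: [0.4424, 0.3836, 0.0137]
ee_rot: [3.141, 0.004, -0.122]
wrist_force: [-7.3, 0.2, 6.1]
width: 0.0004
finger_force: 3.7
```

Emit:
{"method": "move_arm", "body": {"deltas": [0, 0, 0, 0.2, 0, 0, 1, 0, 0, 0, 0.3, 0, 0, 1, 0, 0, 0, 0.3, 0, 0, 1]}}

```text
time: 37.15
tool_pos: [0.4426, 0.3836, 0.0137]
ee_rot: [3.14, 0.009, -0.121]
wrist_force: [-13.1, 1.1, 8.9]
width: 0.0005
finger_force: 7.0
```

Emit:
{"method": "move_arm", "body": {"deltas": [0, 0, 0, -1, 0, 0, 1, 0, 0, 0, -3, 0, 0, 1, 0, 0, 0, -3.5, 0, -4, 1, 0, 0, 0, -3.5, 0, -9, 0.5, 0, 0, 0, -3.5, 0, -14, -0.7, 0, 0, 0, -3.5, 0, -17, -0.7, 0, 0, 0, -3.5, 0, -17, -0.7]}}

```text
time: 37.85
tool_pos: [0.4159, 0.3889, 0.1904]
ee_rot: [-3.133, -0.012, -0.122]
wrist_force: [0.9, -0.5, 0.3]
width: 0.0287
finger_force: 0.0
```

```bash
python3 - <<'E'
from h import *
s=snap('wrist'); boards(s,90,a=3000,zr=(.045,.07))
go((430,70,200,0),(530,-175,200,0.3))
E
```

```text
px [326.  99.] z 0.0503 c [525.2 373. ] LxW 146.9 61.8 yaw -7.0
[-0.004, -0.008, -0.122] [5.42, 31.37, -1.44] rows 7.0
[-0.0, 0.0, -0.005] [10.0, 24.5, 0.0] rows 6.0
```

Emit:
{"method": "move_arm", "body": {"deltas": [0, 0, -0.02, 0.7, 4, -1.4, -0.7, 0, 0, -0.04, 1.4, 8.5, -1.4, -0.7, 0, 0, -0.06, 2.2, 13, -1.4, -0.7, 0, 0, -0.08, 3, 17.5, -1.4, -0.7, 0, 0, -0.1, 3.8, 22, -1.4, -0.7, 0, 0, -0.12, 4.6, 26.5, -1.4, -0.7, -0.004, -0.008, -0.122, 5.42, 31.37, -1.4, -0.7]}}

```text
time: 38.6
tool_pos: [0.4271, 0.0673, 0.1949]
ee_rot: [3.137, 0.01, 0.001]
wrist_force: [0.5, 0.2, 1.1]
width: 0.0798
finger_force: 0.0
```

Emit:
{"method": "move_arm", "body": {"deltas": [0, 0, 0, 1.7, 4.2, 0, -0.7, 0, 0, 0, 3.4, 8.5, 0, -0.7, 0, 0, 0, 5.2, 12.8, 0, -0.7, 0, 0, 0, 7, 17.2, 0, -0.7, 0, 0, 0, 8.8, 21.5, 0, -0.7, 0, 0, -0.005, 9.8, 24, 0, -0.7, 0, 0, -0.005, 10, 24.5, 0, -0.7, 0, 0, -0.005, 10, 24.5, 0, -0.7]}}

```text
time: 39.4
tool_pos: [0.5275, -0.1761, 0.1952]
ee_rot: [3.14, 0.011, 0.003]
wrist_force: [1.0, 0.2, 0.0]
width: 0.0796
finger_force: 0.0
```

```bash
python3 - <<'E'
from h import *
o=robot.get_obs();print(o['tool_pos'],o['ee_rot'],o['wrist_force'],o['width'])
s=snap('wrist','w14.png');P=cloud(s)*1000
im=s['image'];V=im.max(2)
# handle: dark, z 38-62 ; rest: dark z 2-22
x=(np.abs(P[...,0]-550)<130)&(np.abs(P[...,1]+175)<70)
for nm,m in [('handle',x&(P[...,2]>42)&(P[...,2]<60)&(V<90)),('head',x&(P[...,2]>50)&(P[...,2]<70)&(V>120)),('rest',x&(P[...,2]>2)&(P[...,2]<24))]:
    m=cv2.morphologyEx(m.astype(np.uint8),cv2.MORPH_OPEN,np.ones((3,3)))>0
    q=P[m]
    if len(q)<50: print(nm,len(q));continue
    print(nm,len(q),cv2.minAreaRect(q[:,:2].astype(np.float32)),np.median(q[:,2]),q[:,:2].min(0),q[:,:2].max(0))
E
```

```text
[ 0.52752097 -0.17612522  0.19524438] [3.13958161e+00 1.07000013e-02 3.11149999e-03] [0.95021134 0.22275682 0.04211795] 0.07957785740842312
handle 4826 ((536.5435791015625, -171.4364013671875), (126.96736145019531, 34.104957580566406), 0.6737681031227112) 51.427262310170136 [ 473.17326485 -189.11771312] [ 599.95322678 -153.99608796]
head 2709 ((603.9578857421875, -169.92723083496094), (66.6457748413086, 61.23589324951172), 1.490085244178772) 56.346565008696224 [ 570.70120003 -200.03368488] [ 637.60546062 -138.83711372]
rest 9032 ((561.1442260742188, -171.59645080566406), (209.8623046875, 86.13973999023438), 0.3912193477153778) 6.253410432460721 [ 456.30224043 -214.94783747] [ 666.12271622 -127.86862743]
```

View pics/w14.png

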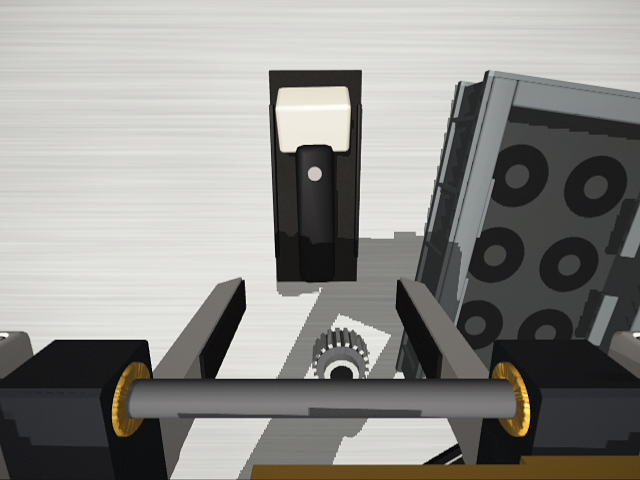

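```bash
python3 - <<'E'
from h import *
s=snap('wrist');P=cloud(s)*1000
for v in list(range(84,100,3))+list(range(140,162,4))+list(range(262,290,3)): print(v,P[v,315].round(1),s['image'][v,315])
go((559,-171.2,90,0.5),(559,-171.2,30,0.5))
E
```

```text
84 [ 654.  -169.7    6.7] [42 41 37]
87 [ 651.3 -169.7    7.7] [160 154 140]
90 [ 645.6 -170.    36.2] [229 224 207]
93 [ 642.8 -170.1   40. ] [230 225 208]
96 [ 640.  -170.1   44.1] [231 226 210]
99 [ 637.  -170.2   50.6] [231 227 211]
140 [ 604.3 -170.1   48.6] [237 233 220]
144 [ 600.9 -170.1   45.5] [210 203 183]
148 [ 597.7 -170.1   49. ] [37 35 36]
152 [ 594.5 -170.2   52.2] [50 49 51]
156 [ 591.1 -170.2   52.2] [52 50 51]
160 [ 587.7 -170.2   51.3] [51 51 50]
262 [ 494.6 -170.1   51.7] [20 19 20]
265 [ 491.8 -170.1   52. ] [15 14 14]
268 [ 488.9 -170.1   52.2] [18 17 18]
271 [ 485.8 -170.1   52. ] [18 17 17]
274 [ 482.5 -170.1   51.4] [16 16 16]
277 [ 479.8 -170.1   52.2] [20 19 20]
280 [ 476.6 -170.1   51.7] [13 14 14]
283 [ 451.5 -169.5   -1.2] [138 138 135]
286 [ 448.  -169.5   -1. ] [131 130 127]
289 [ 445.3 -169.5    1.1] [130 129 127]
[0.003, 0.009, -0.003] [3.22, -0.36, 10.65] rows 3.0
[-0.0, 0.0, 0.0] [0.0, -0.0, 6.0] rows 2.0
```

Emit:
{"method": "move_arm", "body": {"deltas": [0, 0.009, -0.006, 1.3, -0.4, 4, -0.7, 0, 0.009, -0.006, 3, -0.45, 8, -0.7, 0, 0.009, -0.006, 3.75, -0.48, 11.5, -0.7, 0, 0.009, -0.006, 3.75, -0.48, 14.5, -0.7, 0, 0.009, -0.006, 3.75, -0.48, 16.2, -0.7, 0, 0.009, -0.006, 3.75, -0.48, 16.6, -0.7, 0, 0.009, -0.006, 3.75, -0.48, 16.6, -0.7, 0, 0.009, -0.006, 3.75, -0.48, 16.6, -0.7]}}

```text
time: 40.3
tool_pos: [0.5658, -0.1714, 0.0335]
ee_rot: [3.136, -0.005, 0.012]
wrist_force: [-0.3, -0.2, -0.2]
width: 0.08
finger_force: 0.0
```

```bash
python3 - <<'E'
from h import *
o=robot.get_obs();print(o['tool_pos'],o['ee_rot'],o['wrist_force'],o['width'])
E
```

```text
[ 0.5658076  -0.17140249  0.033514  ] [ 3.13645247 -0.00529696  0.01150178] [-0.28319131 -0.20058987 -0.2247537 ] 0.08003359316623274
```

Emit:
{"method": "move_arm", "body": {"deltas": [0, 0, 0, 0, 0, 0, -0.3, 0, 0, 0, 0, 0, 0, 1, 0, 0, 0, 0, 0, 0, 1, 0, 0, 0, 0, 0, 0, 1, 0, 0, 0, 0, 0, 0, 1, 0, 0, 0, 0, 0, 0, 1]}}

```text
time: 40.9
tool_pos: [0.5648, -0.1717, 0.0316]
ee_rot: [3.138, -0.002, 0.01]
wrist_force: [0.6, 0.0, 0.5]
width: 0.0353
finger_force: 0.0
```

```bash
python3 - <<'E'
from h import *
o=robot.get_obs();print(o['tool_pos'],o['ee_rot'],o['wrist_force'],o['wrist_torque'],o['width'],o['finger_force'])
E
```

```text
[ 0.56478947 -0.17172992  0.03163874] [ 3.13763692e+00 -2.39094566e-03  1.04552186e-02] [0.63395557 0.04693161 0.50317612] [0.00344707 0.13600659 0.02079362] 0.035275115371315786 0.0
```

Emit:
{"method": "move_arm", "body": {"deltas": [0, 0, 0, 0, 0, 0, 1, 0, 0, 0, 0, 0, 0, 1, 0, 0, 0, 0, 0, 0, 1, 0, 0, 0, 0, 0, 0, 1]}}

```text
time: 41.3
tool_pos: [0.5648, -0.1717, 0.0316]
ee_rot: [3.138, -0.002, 0.011]
wrist_force: [0.5, 0.1, -0.8]
width: 0.0337
finger_force: 29.9
```

Emit:
{"method": "move_arm", "body": {"deltas": [0, 0, 0, 0, 0, -0.5, 1, 0, 0, 0, 0, 0, -2, 1, 0, 0, 0, 0, 0, -5, 1, 0, 0, 0, 0, 0, -8.5, 1, 0, 0, 0, 0, 0, -11.5, 1, 0, 0, 0, 0, 0, -13, 1, 0, 0, 0, 0, 0, -13, 1, 0, 0, 0, 0, 0, -13, 1]}}

```text
time: 42.1
tool_pos: [0.564, -0.1709, 0.1608]
ee_rot: [3.138, -0.001, 0.011]
wrist_force: [-0.4, -0.2, -2.2]
width: 0.0334
finger_force: 29.9
```

```bash
python3 - <<'E'
from h import *
o=robot.get_obs();print(o['tool_pos'],o['ee_rot'],o['wrist_force'],o['wrist_torque'],o['width'],o['finger_force'])
s=snap('wrist','w15.png');P=cloud(s)*1000
t0=np.array(o['tool_pos'])*1000
for v in (90,110,130,140,145,150,155,160,170,200,230,250): print(v,(P[v,318]-t0).round(1),s['image'][v,318])
E
```

```text
[ 0.56402394 -0.17093888  0.16077915] [ 3.13811780e+00 -1.17808089e-03  1.06666233e-02] [-0.43144754 -0.24529721 -2.21092801] [-0.00425328  0.20092765 -0.0536009 ] 0.033390275300018604 29.94978368282318
90 [ 120.1    3.1 -161.7] [215 215 211]
110 [ 103.7    3.  -161.2] [218 217 213]
130 [82.9  2.4  0.3] [223 215 198]
140 [78.4  2.4  7.8] [226 218 202]
145 [76.3  2.4 11.8] [226 219 201]
150 [74.2  2.3 15.9] [227 221 204]
155 [72.3  2.3 19.5] [227 221 205]
160 [70.4  2.3 23.1] [229 223 207]
170 [66.6  2.2 27.3] [243 239 228]
200 [53.7  2.1 23.5] [235 231 216]
230 [38.5  2.  15.4] [234 229 214]
250 [30.1  2.  19.6] [33 32 32]
```

View pics/w15.png

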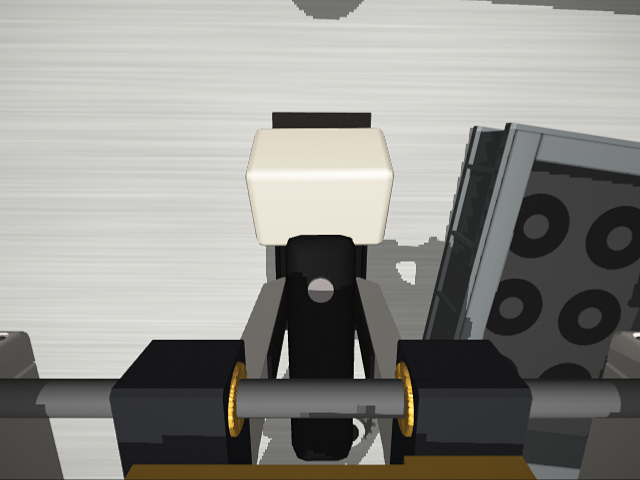

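```bash
python3 - <<'E'
from h import *
go((412,291,150,0.3),(412,291,114,0.3))
E
```

```text
[0.001, 0.0, 0.003] [-7.33, -23.17, 0.43] rows 5.0
[0.001, 0.0, 0.003] [-7.39, -23.15, 0.45] rows 5.0
[-0.0, -0.0, 0.0] [-0.0, -0.0, 3.6] rows 1.0
```

Emit:
{"method": "move_arm", "body": {"deltas": [0, 0, 0, -0.6, -2, 0, 1, 0, 0, 0, -1.8, -5.5, 0, 1, 0, 0, 0, -3.1, -9.7, 0, 1, 0, 0, 0, -4.4, -14, 0.4, 1, 0, 0, 0, -5.8, -18.3, 0.4, 1, 0, 0, 0.003, -7.33, -23.17, 0.4, 1]}}

```text
time: 42.75
tool_pos: [0.4866, 0.0609, 0.1545]
ee_rot: [3.138, 0.001, 0.007]
wrist_force: [1.3, 1.3, -1.0]
width: 0.0341
finger_force: 29.9
```

Emit:
{"method": "move_arm", "body": {"deltas": [0, 0, 0, -1.4, -4.4, 0.2, 1, 0, 0, 0, -2.8, -8.8, 0.4, 1, 0, 0, 0, -4.2, -13.2, 0.4, 1, 0, 0, 0, -5.5, -17.4, 0.4, 1, 0, 0, 0.003, -6.6, -20.8, 0.4, 1, 0, 0, 0.003, -7.2, -22.6, 0.4, 1, 0, 0, 0.003, -7.4, -23.15, 0.4, 1, 0, 0, 0.003, -7.4, -23.15, 0.4, 1]}}

```text
time: 43.55
tool_pos: [0.4119, 0.2899, 0.1502]
ee_rot: [3.136, -0.0, 0.007]
wrist_force: [0.6, 0.1, -0.8]
width: 0.0337
finger_force: 29.9
```

```bash
python3 - <<'E'
from h import *
o=robot.get_obs();print(o['tool_pos'],o['ee_rot'],o['wrist_force'],o['wrist_torque'],o['width'],o['finger_force'])
s=snap('wrist','w16.png');P=cloud(s)*1000
t0=np.array(o['tool_pos'])*1000
V=s['image'].max(2);d=P-t0
m=(d[...,2]>22)&(d[...,2]<40)&(V>150)&(d[...,0]>30)&(d[...,0]<95)
q=d[m];print(cv2.minAreaRect(q[:,:2].astype(np.float32)),q[:,2].max(),len(q))
for v in (130,145,160,170,200,230,250): print(v,d[v,318].round(1))
# label
L=(P[...,2]>10.8)&(P[...,2]<16)&(V>215)&(np.abs(P[...,0]-527)<50)&(np.abs(P[...,1]-292)<40)
q=P[L];print(len(q),q.min(0),q.max(0)) if len(q) else 0
go((412,291,114,0.3))
E
```

```text
[0.41186771 0.28992151 0.15017802] [ 3.13621962e+00 -2.05363081e-04  6.63826866e-03] [ 0.60632869  0.07323261 -0.77571817] [-0.05603377  0.14831054  0.00901702] 0.0336654559826413 29.949780106544495
((59.8463020324707, 1.2511615753173828), (23.901830673217773, 61.15351104736328), 1.5706485509872437) 31.115586528540945 6764
130 [82.9  2.1 -0.8]
145 [76.3  2.1 11.5]
160 [70.3  2.  20.8]
170 [66.7  2.  27.5]
200 [53.7  2.  23.7]
230 [38.4  1.9 15. ]
250 [30.   1.9 19.1]
2214 [499.47581888 267.87435924  10.80077265] [562.53874676 317.84575564  14.36190112]
[0.005, -0.001, -0.0] [-0.06, -0.2, 3.64] rows 1.0
```

Emit:
{"method": "move_arm", "body": {"deltas": [0, 0, 0, 0, 0.05, 1, 1, 0.003, 0, 0, 0, 0.1, 2.2, 1, 0.003, 0, 0, 0, 0.1, 3.2, 1, 0.003, 0, 0, 0, 0.1, 3.6, 1, 0.003, 0, 0, 0, 0.1, 3.6, 1, 0.003, 0, 0, 0, 0.1, 3.6, 1, 0.003, 0, 0, 0, 0.1, 3.6, 1, 0.003, 0, 0, 0, 0.1, 3.6, 1]}}

```text
time: 44.4
tool_pos: [0.4138, 0.2887, 0.1161]
ee_rot: [3.141, -0.004, 0.005]
wrist_force: [-0.8, 0.6, -2.0]
width: 0.0336
finger_force: 29.9
```

Emit:
{"method": "move_arm", "body": {"deltas": [0, 0, 0, 0, 0, 0, 1, 0, 0, 0, 0, 0, 0, 1, 0, 0, 0, 0, 0, 0, 1, 0, 0, 0, 0, 0, 0, 1, 0, 0, 0, 0, 0, 0, 1, 0, 0, 0, 0, 0, 0, 1, 0, 0, 0, 0, 0, 0, 1, 0, 0, 0, 0, 0, 0, 1]}}

```text
time: 45.2
tool_pos: [0.4134, 0.2885, 0.1154]
ee_rot: [3.141, -0.002, 0.005]
wrist_force: [1.2, 0.2, -1.9]
width: 0.0338
finger_force: 29.9
```

```bash
python3 - <<'E'
from h import *
o=robot.get_obs();print(o['tool_pos'],o['ee_rot'],o['wrist_force'],o['width'],o['finger_force'])
s=snap('wrist','w17.png');P=cloud(s)*1000
t0=np.array(o['tool_pos'])*1000
V=s['image'].max(2);d=P-t0
m=(d[...,2]>22)&(d[...,2]<40)&(V>150)&(d[...,0]>30)&(d[...,0]<95)
q=d[m];print(cv2.minAreaRect(q[:,:2].astype(np.float32)),q[:,2].max(),len(q))
for v in (130,145,160,170,200,230,250): print(v,d[v,318].round(1))
t=snap('top','t2.png');boards(t,185,200,zr=(.003,.03))
E
```

```text
[0.41341613 0.28850373 0.11542379] [ 3.14057228e+00 -2.43710323e-03  4.57816763e-03] [ 1.1743073   0.16314387 -1.93703215] 0.03384512398045014 29.949923157691956
((60.00844955444336, 1.2153453826904297), (23.317947387695312, 60.61211395263672), 0.719944417476654) 31.110303852782465 6836
130 [82.9  1.9  0.7]
145 [76.3  1.9 12.6]
160 [70.3  1.8 22.9]
170 [66.6  1.8 27.7]
200 [53.8  1.8 24.4]
230 [38.5  1.8 15.8]
250 [29.9  1.7 19.1]
```

Emit:
{"method": "move_arm", "body": {"deltas": [0, 0, 0, -0.1, -0.05, 0.15, 1, 0, 0, 0, -0.1, -0.05, 0.15, 1, 0, 0, 0, -0.1, -0.05, 0.15, 1, 0, 0, 0, -0.1, -0.05, 0.15, 1, 0, 0, 0, -0.1, -0.05, 0.15, 1, 0, 0, 0, -0.1, -0.05, 0.15, 1, 0, 0, 0, -0.1, -0.05, 0.15, 1, 0, 0, 0, -0.1, -0.05, 0.15, 1]}}

```text
time: 46.1
tool_pos: [0.4124, 0.289, 0.114]
ee_rot: [3.141, -0.003, 0.005]
wrist_force: [0.1, -0.1, -1.2]
width: 0.0339
finger_force: 29.9
```

Emit:
{"method": "move_arm", "body": {"deltas": [0, 0, 0, 0, 0, 0, 1, 0, 0, 0, 0, 0, 0, 1, 0, 0, 0, 0, 0, 0, 1, 0, 0, 0, 0, 0, 0, 1, 0, 0, 0, 0, 0, 0, 1, 0, 0, 0, 0, 0, 0, 1, 0, 0, 0, 0, 0, 0, 1, 0, 0, 0, 0, 0, 0, 1]}}

```text
time: 46.9
tool_pos: [0.4124, 0.289, 0.114]
ee_rot: [3.141, -0.003, 0.005]
wrist_force: [-0.0, 0.4, -2.5]
width: 0.034
finger_force: 29.9
```

```bash
python3 - <<'E'
from h import *
o=robot.get_obs();print(o['tool_pos'],o['ee_rot'],o['width'])
go((412,288,165,0.3),(564.3,-171.5,160,0.5),(564.3,-171.5,50,0.5))
E
```

```text
[0.41242166 0.28902411 0.11396105] [ 3.14062066e+00 -2.51420594e-03  4.67617390e-03] 0.03403622732935603
[0.001, -0.003, -0.001] [-0.03, 0.11, -5.1] rows 2.0
[0.0, -0.0, -0.002] [7.49, 23.01, 0.25] rows 5.0
[0.0, -0.0, -0.002] [7.45, 23.03, 0.25] rows 5.0
[0.0, -0.0, -0.0] [0.0, -0.0, 11.0] rows 3.0
```

Emit:
{"method": "move_arm", "body": {"deltas": [0, 0, 0, 0, 0, -1, 1, 0, 0, 0, 0, 0, -3.5, 1, 0, 0, 0, 0, 0.1, -5.1, 1, 0, 0, 0, 0, 0.1, -5.1, 1]}}

```text
time: 47.3
tool_pos: [0.4141, 0.289, 0.1688]
ee_rot: [-3.139, -0.009, 0.005]
wrist_force: [-0.0, -0.3, -1.4]
width: 0.034
finger_force: 29.9
```

Emit:
{"method": "move_arm", "body": {"deltas": [0, 0, 0, 0.6, 2, 0, 1, 0, 0, 0, 1.9, 6, 0, 1, 0, 0, 0, 3.3, 10.3, 0.1, 1, 0, 0, 0, 4.7, 14.6, 0.25, 1, 0, 0, 0, 6.1, 18.8, 0.25, 1, 0, 0, -0.002, 7.49, 23.01, 0.25, 1]}}

```text
time: 47.9
tool_pos: [0.4881, 0.0567, 0.1622]
ee_rot: [3.141, -0.002, 0.007]
wrist_force: [1.6, 0.0, -2.1]
width: 0.0337
finger_force: 30.0
```

Emit:
{"method": "move_arm", "body": {"deltas": [0, 0, 0, 1.4, 4.3, 0.1, 1, 0, 0, 0, 2.8, 8.6, 0.25, 1, 0, 0, 0, 4.2, 13, 0.25, 1, 0, 0, 0, 5.6, 17.2, 0.25, 1, 0, 0, 0, 6.7, 20.6, 0.25, 1, 0, 0, -0.002, 7.3, 22.5, 0.25, 1, 0, 0, -0.002, 7.45, 23.03, 0.25, 1, 0, 0, -0.002, 7.45, 23.03, 0.25, 1]}}

```text
time: 48.7
tool_pos: [0.564, -0.171, 0.1602]
ee_rot: [-3.141, -0.001, 0.008]
wrist_force: [-0.3, 0.5, -1.3]
width: 0.0335
finger_force: 29.9
```

```bash
python3 - <<'E'
from h import *
o=robot.get_obs();print(o['tool_pos'],o['ee_rot'],o['width'],o['finger_force'])
s=snap('wrist','w18.png');P=cloud(s)*1000
t0=np.array(o['tool_pos'])*1000;d=P-t0;V=s['image'].max(2)
m=(d[...,2]>22)&(d[...,2]<40)&(V>150)&(d[...,0]>30)&(d[...,0]<95)
q=d[m];print(cv2.minAreaRect(q[:,:2].astype(np.float32)),q[:,2].max(),len(q))
go((564.3,-171.3,60,0.5),(564.3,-171.3,33,0.5))
E
```

```text
[ 0.56402771 -0.17101949  0.16017766] [-3.14129098e+00 -1.26173573e-03  8.34810822e-03] 0.033524795792931925 29.949961602687836
((59.69874572753906, 1.40008544921875), (23.72759437561035, 62.17059326171875), 0.390384316444397) 31.035703419170716 6784
[-0.0, -0.002, 0.001] [0.01, 0.11, 10.05] rows 3.0
[-0.0, 0.0, 0.0] [0.0, -0.0, 2.7] rows 1.0
```

Emit:
{"method": "move_arm", "body": {"deltas": [0, 0, 0, 0.05, 0.05, 3, 1, 0, 0, 0, 0.05, 0.05, 6.5, 1, 0, 0, 0, 0.05, 0.05, 9, 1, 0, 0, 0, 0.05, 0.05, 10.3, 1, 0, 0, 0, 0.05, 0.05, 11.2, 1, 0, 0, 0, 0.05, 0.05, 11.8, 1, 0, 0, 0, 0.05, 0.05, 12.1, 1, 0, 0, 0, 0.05, 0.05, 12.1, 1]}}

```text
time: 49.55
tool_pos: [0.5656, -0.1722, 0.0405]
ee_rot: [3.14, -0.004, 0.009]
wrist_force: [-0.5, -0.1, -1.9]
width: 0.0337
finger_force: 29.9
```

Emit:
{"method": "move_arm", "body": {"deltas": [0, 0, 0, 0, 0, 0.25, 1, 0, 0, 0, 0, 0, 0.5, 1, 0, 0, 0, 0, 0, 0.7, 1, 0, 0, 0, 0, 0, 0.75, 1, 0, 0, 0, 0, 0, 0.75, 1]}}

```text
time: 50.05
tool_pos: [0.565, -0.1721, 0.0321]
ee_rot: [3.141, -0.002, 0.009]
wrist_force: [-0.5, -0.4, -1.8]
width: 0.034
finger_force: 29.9
```

Emit:
{"method": "move_arm", "body": {"deltas": [0, 0, 0, 0, 0, 0.1, 1, 0, 0, 0, 0, 0, 0.15, 1, 0, 0, 0, 0, 0, 0.15, 1]}}

```text
time: 50.35
tool_pos: [0.5654, -0.1722, 0.0316]
ee_rot: [3.14, -0.003, 0.009]
wrist_force: [-1.1, 0.7, 2.7]
width: 0.0339
finger_force: 30.0
```

Emit:
{"method": "move_arm", "body": {"deltas": [0, 0, 0, 0, 0, 0, 0.1, 0, 0, 0, 0, 0, 0, -0.1, 0, 0, 0, 0, 0, 0, -0.4, 0, 0, 0, 0, 0, 0, -0.4, 0, 0, 0, 0, 0, -2, -0.4, 0, 0, 0, 0, 0, -6, -0.4, 0, 0, 0, -2, 0, -11, -0.4, 0, 0, 0, -4, 0, -15, -0.4]}}

```text
time: 51.15
tool_pos: [0.5245, -0.1722, 0.182]
ee_rot: [3.141, -0.002, 0.009]
wrist_force: [0.3, -0.8, 0.0]
width: 0.0655
finger_force: 0.0
```

Emit:
{"method": "move_arm", "body": {"deltas": [0, 0, 0, -4, 0, -5, -0.4, 0, 0, 0, -8, 0, -8, -0.4, 0, 0, 0, -12, 0, -8, -0.4, 0, 0, 0, -12, 0, -8, -0.4]}}

```text
time: 51.55
tool_pos: [0.4019, -0.1735, 0.2641]
ee_rot: [3.137, -0.007, 0.006]
wrist_force: [0.5, 0.3, 0.7]
width: 0.0657
finger_force: 0.0
```

```bash
python3 - <<'E'
from h import *
o=robot.get_obs();print(o['tool_pos'],o['wrist_force'],o['width'])
s=snap('wrist');P=cloud(s)*1000;im=s['image'];V=im.max(2)
x=(np.abs(P[...,0]-550)<130)&(np.abs(P[...,1]+175)<70)
for nm,m in [('handle',x&(P[...,2]>42)&(P[...,2]<60)&(V<90)),('head',x&(P[...,2]>50)&(P[...,2]<70)&(V>120)),('rest',x&(P[...,2]>2)&(P[...,2]<24))]:
    m=cv2.morphologyEx(m.astype(np.uint8),cv2.MORPH_OPEN,np.ones((3,3)))>0
    q=P[m]
    if len(q)>50: print(nm,len(q),cv2.minAreaRect(q[:,:2].astype(np.float32)),np.median(q[:,2]))
t=snap('top','t3.png')
cv2.imwrite('pics/t3c.png',cv2.resize(t['image'][60:360,90:490,::-1],(800,600),interpolation=cv2.INTER_CUBIC))
E
```

```text
[ 0.4018772  -0.17346205  0.26405396] [0.52229787 0.27681454 0.73756008] 0.06568552106843653
handle 4457 ((536.6513671875, -172.3325653076172), (128.8158721923828, 33.9390754699707), 0.9493502974510193) 51.32351194658036
head 139 ((577.3309326171875, -171.33438110351562), (12.150651931762695, 10.559415817260742), 0.7003465294837952) 54.41976554546801
rest 7175 ((539.7716674804688, -171.85240173339844), (168.27108764648438, 86.4255599975586), 0.21826721727848053) 6.26774240862521
```

View pics/t3c.png

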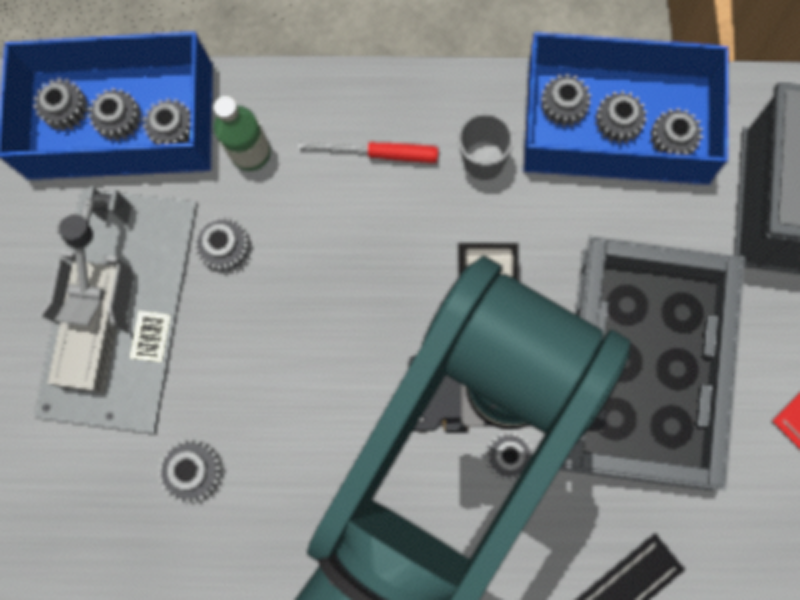

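The stacker at left holds the neat pile (about pixel 75, 345). No boards are left on the bench, the tote is empty, the bystanders are untouched, and the scanner measures in its original pose on the rest.

```bash
python3 -c "
from bench import robot
print(robot.close_job())"
```

```text
the job is handed in; nothing more can be done
None
```

All four grey boards are stowed under the hold-down arm against the backstop, the label was scanned for over a second from about 10 cm, and the scanner is back on its rest; the job is handed in, but no verdict came back.

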